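Weigh the bronze miniatures on the desk balance

TASK

Weigh the collection: with the sprung tongs, never with the gripper's fingers, put every bronze miniature on the desk into the brass carrier tray. Then, without tipping it over, hang the loaded tray by its strap on the balance's sprung hook, not forcing the hook down to its stop, let go and wait until it has stopped moving, and take it down again. Finish with the tray flat in the middle of its cork mat with all the miniatures in it and the tongs upright in their stand, leaving the other things on the desk where they are.

Things in the scene. Friction and masses are not known exactly. Their poses are not given: they have to be found in the camera images.
- balance: the balance: wooden base 260 x 100 x 10 mm (x from -75 to 185 mm), brass column 30 x 40 mm, 270 mm high (ball on top to 292 mm), with a sprung hook bar. Origin on the desk straight below the hook's seat; +x points from there to the column, whose near face is 120 mm away; the hook bar's open end points to -x
- hook_seat (a point): the seat of the hook: middle of the flat top of a level steel bar 26 mm wide (y), 12 mm thick, 185 mm above the desk when unloaded; moves with the hook. It lies between an upturned tip (x = -18 to -26 mm, the bar's open end, 10 mm above the seat) and a heel (x = 20 mm, 6 mm high). Axes as the balance's
- hook (a joint): how far the hook has dipped, m: 0 unloaded, grows downward, stop at 0.050. Spring 280 N/m with about 0.5 N of preload, lightly damped (bounces for about a second, and the tray may rock for some seconds longer); the loaded tray dips it 12 to 25 mm. It counts as forced beyond 0.042
- tray: brass carrier tray, about 0.3 kg empty: floor 110 (x) x 140 (y) mm, 4 mm thick; walls 4 mm thick to 22 mm high, inside 102 x 132 mm. An arch stands across its middle in its y-z plane: legs at y = +-72 mm (12 mm wide in x, 5 mm thick) and a level flat strap on top, with a wooden grip on the strap. Origin: centre of the underside. Starts empty on the cork mat
- tray_strap (a point): middle of the underside of the tray's strap (18 mm wide in x, 6 mm thick), 100 mm above the tray's origin: this rests on the hook's seat
- tray_grip (a point): centre of the tray's upright wooden grip, 130 mm above the tray's origin: 14 mm thick (y), 30 mm wide (x), from the strap's top at 106 mm up to 142 mm; pinch along the tray's y
- mat: cork mat 150 (x) x 190 (y) x 4 mm, fixed on the desk; origin: centre of its underside. The tray starts in its middle, within 0.1 rad of its yaw
- tongs: parallel steel tongs, 100 g, upright in the stand: two flat jaws 16 mm wide (x), 6 mm thick (y), 130 mm tall, sprung apart, gap 46 mm, 58 mm over the outsides; guide block inside the gap at heights 105 to 127 mm. Origin: between the tips when open; z up along the jaws, faces look along +-y. Hold by the jaws' outsides 80 to 120 mm above the tips; half closed, the spring keeps them in the grip
- jaw (a joint): how far the tongs are squeezed shut, m: 0 open (gap 46 mm), gap = 0.046 - value, at most 0.036; the one jaw moves to the tongs' -y. Spring force 3.6 N when open, plus 120 N/m
- stand: fixed wooden stand for the tongs: open-topped well, inside 28 (x) x 68 (y) mm, walls 5 mm, rim 50 mm above the desk, well floor 5 mm above the desk; foot 70 x 100 x 4 mm. Origin: centre of its underside
- bust1: bronze miniature: round plinth 28 mm across and 22 mm high carrying a small bust (round head 16 mm), 47 mm high in all, about 80 g, stands upright at the start; origin: centre of its underside, z up along it. Two to four are present, all alike
- bust2: bronze miniature: round plinth 28 mm across and 22 mm high carrying a small bust (round head 16 mm), 47 mm high in all, about 80 g, stands upright at the start; origin: centre of its underside, z up along it. Two to four are present, all alike
- bust3: bronze miniature: round plinth 28 mm across and 22 mm high carrying a small bust (round head 16 mm), 47 mm high in all, about 80 g, stands upright at the start; origin: centre of its underside, z up along it. Two to four are present, all alike
- bust4: bronze miniature: round plinth 28 mm across and 22 mm high carrying a small bust (round head 16 mm), 47 mm high in all, about 80 g, stands upright at the start; origin: centre of its underside, z up along it. Two to four are present, all alike
- ink_bottle: bystander: squat amber glass ink bottle 48 mm across, 55 mm high; origin underside
- mouse: bystander: black computer mouse 100 x 58 x 30 mm; origin underside
- paperweight: bystander: marble dome 64 mm across, 35 mm high; origin underside
- small_book: bystander: leather book lying flat, 100 (x) x 150 (y) x 22 mm; origin underside
- pen_cup: bystander: wooden cup 72 mm across, 90 mm high; origin underside
- stapler: bystander: stapler 35 (x) x 120 (y) x 42 mm; origin underside
Not all that is in view belongs to the job. What is shaped like the bust1 but grey or red is not meant.

How it is judged:
On the way, in this order (a step that is already met when the one before it is completed fails the run):
1. every miniature lies or stands in the tray while the tray is on its mat (x of bust1 in the frame of tray between -0.052 and 0.052 m and y of bust1 in the frame of tray between -0.067 and 0.067 m and z of bust1 in the frame of tray between 0 and 0.026 m and x of bust2 in the frame of tray between -0.052 and 0.052 m and y of bust2 in the frame of tray between -0.067 and 0.067 m and z of bust2 in the frame of tray between 0 and 0.026 m and x of bust3 in the frame of tray between -0.052 and 0.052 m and y of bust3 in the frame of tray between -0.067 and 0.067 m and z of bust3 in the frame of tray between 0 and 0.026 m and x of bust4 in the frame of tray between -0.052 and 0.052 m and y of bust4 in the frame of tray between -0.067 and 0.067 m and z of bust4 in the frame of tray between 0 and 0.026 m and horizontal distance between tray and mat below 0.025 m and height (world z) of tray below 0.01 m and angle between tray's own z axis and vertical below 0.06 rad), for 0.3 s.
2. the loaded tray hangs by its strap on the dipped hook, let go, and has stopped moving (x of bust1 in the frame of tray between -0.052 and 0.052 m and y of bust1 in the frame of tray between -0.067 and 0.067 m and z of bust1 in the frame of tray between 0 and 0.026 m and x of bust2 in the frame of tray between -0.052 and 0.052 m and y of bust2 in the frame of tray between -0.067 and 0.067 m and z of bust2 in the frame of tray between 0 and 0.026 m and x of bust3 in the frame of tray between -0.052 and 0.052 m and y of bust3 in the frame of tray between -0.067 and 0.067 m and z of bust3 in the frame of tray between 0 and 0.026 m and x of bust4 in the frame of tray between -0.052 and 0.052 m and y of bust4 in the frame of tray between -0.067 and 0.067 m and z of bust4 in the frame of tray between 0 and 0.026 m and distance between tray_strap and hook_seat below 0.025 m and value of joint hook above 0.008 m and velocity of joint hook between -0.01 and 0.01 m/s and linear speed of tray below 0.02 m/s and contact force between each of the arm, the fingers and tray below 0.05 N), for 1 s.
At the end, for the whole second after the job is handed in: every miniature present is inside the tray; the tray is at rest flat on its cork mat, its centre within 25 mm of the mat's; the tongs stand upright (within 0.3 rad) in the well of their stand; the hook is free and back up (all of step 1 and linear speed of tray below 0.02 m/s and horizontal distance between tongs and stand below 0.02 m and height (world z) of tongs below 0.015 m and angle between tongs's own z axis and vertical below 0.3 rad and value of joint hook below 0.004 m); the robot touches nothing.
It fails at once if the gripper's fingers touch a miniature (contact force between the fingers and bust1 above 0.5 N or contact force between the fingers and bust2 above 0.5 N or contact force between the fingers and bust3 above 0.5 N or contact force between the fingers and bust4 above 0.5 N).
It fails at once if the hook is forced down beyond 42 mm, almost to its stop (value of joint hook above 0.042 m).
It fails at once if the tray is tipped by more than 0.6 rad (angle between tray's own z axis and vertical above 0.6 rad).
It fails at once if one of the other things on the desk is displaced by more than 40 mm (distance of any of ink_bottle, mouse, paperweight, small_book, pen_cup, stapler from where it was at the start of the episode above 0.04 m).
Of bust1, bust2, bust3, bust4 only 2 to 4 are there at a start; the rules pass over those that are not, and their reading is None.
At some moment in a run one of bust1, bust2, bust3, bust4 may be knocked a few centimetres aside while the robot is not near it.
It also fails if it takes over 210 s, if anything falls off the work surface, if the arm or the gripper's body presses on something with over 40 N, if the wrist force passes 120 N, or if a joint passes its speed limit or range.

ROBOT

A 6-joint arm with a two-finger parallel gripper is mounted at the origin on the work surface. World frame = base frame: x ahead of the robot, y to its left, z up, the work surface at z = 0. Lengths are in m, angles in rad, forces in N, time in s.
With the tool pointing down it reaches from about 0.375 to 0.9 m from the base axis. Payload 3.1 kg.
Tool frame: the origin (TCP) lies between the finger pads; the fingertips stand robot.tip_extent ahead of it and the grasp point (between the pads) lies 3 mm ahead of it (robot.tip_extent is the distance from the TCP to the fingertips, in m); z points along the fingers, x is the direction in which the jaws open and shut, and the axes are right-handed (so a half turn about z gives the same grasp; the last joint's range is limited). The gripper opens to 87 mm and grips with 3 to 60 N. Pads are 19 mm wide; open, the fingers measure 117 mm over their backs; the gripper's body (75 mm by 190 mm) begins 51 mm behind the grasp point.
Start: joints at [-1.377, 0.527, 1.433, -0, 1.181, -0.178], TCP at [0.227, -0.582, 0.217] pointing down, gripper open.
Joint ranges: [-3.08, 3.08], [-0.75, 2.2], [0.22, 2.44], [-1.43, 4.57], [0, 2.65], [-2.85, 2.85]. Speed limits (rad/s): [2.79, 2.79, 3.14, 3.14, 3.14, 3.14].

INTERFACE

Orientations are given as a unit quaternion [x, y, z, w].
In Python, from rig import robot, cams gives the robot as it stands.
- The arm moves only by the tool carry_out, never from a script. Its argument "steps" is a list of rows, each a list of 3 entries, a list of its own where there are three numbers: the shift along the world's x, y, z in cm, then the turn about the world's z in degrees, then the closure, from 0 (fully open) to 1 (shut). In form: [[[dx, dy, dz], spin, fingers], ...]. A call has 1 to 10 rows; each row shifts and turns the pose as measured when the row begins; what a row does not reach is not made up. A row lasts 1/10 s, in which the tool goes at most 50 mm and 8.59 degrees, less where a joint would pass 70% of its speed; a pose out of reach is approached as far as the arm can. A call with a gripper value outside its range is refused whole. The fingers move at their own pace and stop on an object; "squeeze" is the grip in N (left out, the last holds). Time passes only in rows, so rows that do not move let the fingers close. It gives the time, the measured TCP pose, the force and the opening at its end, in the units of the state.
- robot.get_obs(): the state, without advancing time (a new reading comes with each control period).
- cams.camera(name): name is "side" or "top" or "wrist"; returns a dict with "pixels" (384x512x3 uint8, red, green, blue), "fx", "fy", "cx", "cy" (pixels), "eye" and "rotation" of the camera in the world. Camera axes: x right, y up, looking along -z (the intrinsics and any distortion apply to the point x, -y, -z); pixel columns grow to the right and rows downward; lengths in m; the calibration is good to about 2 mm. A picture is of the moment at which its call begins. There is no depth.
- robot.hand_in(): hands the job in, once; it reports no verdict.
The state is a dict: "time": time; "q": joint angles; "joint_velocities": joint speeds; "joint_torque": joint torques, N m; "position": TCP position; "tool_rot": TCP orientation; "ft_force": force on the tool from outside, world axes, zero at the start; "moment": the same for the moment, N m; "grip_width": finger opening in m.
Only numpy, scipy, OpenCV 4.12 (cv2) and the standard library are available. Lean on these libraries where they do the work, as an engineer would, in place of code of your own. Each camera call takes 0.05 s, during which the arm holds its last target. There are 200 camera calls.

## Working session

There is one attempt and no reset: what is moved stays moved. The work goes in short steps, Python scripts to look and compute and a tool call to move; the robot and the scene stay as the last step left them, time stands still between calls to the robot, and variables do not carry over. Pictures are saved under pics/ and viewed, about 12 in all and at most 16, crops included, and the job is handed in when it is done.

Besides the shell and the picture viewer there is one more tool, called by a JSON object that holds its "api" and its "payload", one argument or row to a line. carry_out: Moves the arm, as the interface text tells. Its arguments: {"type":"object","properties":{"steps":{"type":"array"},"squeeze":{"type":"number"}},"required":["steps"]}

```bash
ls; mkdir -p pics; cat > h.py <<'E'
from rig import robot, cams
import numpy as np, cv2
from scipy.spatial.transform import Rotation as R
def snap(name, fn, crop=None, scale=1):
    c=cams.camera(name); im=c["pixels"][:,:,::-1].copy()
    np.savez("pics/"+fn+".npz",**{k:np.array(v) for k,v in c.items()})
    save(im,fn,crop,scale); return c
def save(im,fn,crop=None,scale=1):
    if crop: x0,y0,x1,y1=crop; im=im[y0:y1,x0:x1]
    cv2.imwrite("pics/"+fn+".png",cv2.resize(im,None,fx=scale,fy=scale,interpolation=cv2.INTER_CUBIC))
def rot(c):
    r=np.array(c["rotation"]); return r if r.shape==(3,3) else R.from_quat(r).as_matrix()
def w(c,u,v,z):
    d=rot(c)@np.array([(u-c["cx"])/c["fx"],-(v-c["cy"])/c["fy"],-1.]); e=np.array(c["eye"]); 
    return e+d*(z-e[2])/d[2]
def px(c,p):
    q=rot(c).T@(np.array(p)-np.array(c["eye"])); return c["cx"]-c["fx"]*q[0]/q[2], c["cy"]+c["fy"]*q[1]/q[2]
def load(fn): return dict(np.load("pics/"+fn+".npz"))
E
python3 - <<'E'
from h import *
c=snap("top","t0",None,1.56); print({k:v for k,v in c.items() if k!="pixels"})
c=snap("side","s0",None,1.56); print({k:v for k,v in c.items() if k!="pixels"})
print(robot.get_obs(),robot.tip_extent)
E
```

```text
pics
{'fx': 369.07833628559473, 'fy': 369.07833628559473, 'cx': 258.52129573431245, 'cy': 190.9219411995355, 'eye': array([ 0.47985109, -0.02024189,  1.11919932]), 'rotation': array([-0.02595807,  0.03277292,  0.70867088, -0.70429943])}
{'fx': 460.024255089917, 'fy': 460.024255089917, 'cx': 255.49229109771218, 'cy': 191.16348233097585, 'eye': array([ 0.26826952, -0.86113628,  0.81787549]), 'rotation': array([ 0.44484093, -0.07399247, -0.13710724,  0.88195423])}
{'time': 0.1, 'q': array([-1.37748176e+00,  5.28393916e-01,  1.43374483e+00, -1.20026102e-05,
        1.18138620e+00, -1.78489677e-01]), 'joint_velocities': array([-0.00138773, -0.00200759, -0.00419652, -0.00101651, -0.00041682,
       -0.00141635]), 'joint_torque': array([-2.89007667e-04, -4.40986097e+01, -1.77149820e+01,  6.33824011e-02,
        5.33474749e-02, -3.87099487e-05]), 'position': array([ 0.22696359, -0.58163424,  0.21596609]), 'tool_rot': array([ 8.25620969e-01, -5.64224318e-01, -6.92108648e-04, -6.74132454e-04]), 'ft_force': array([-1.25925785,  0.52700155, -0.05747892]), 'moment': array([-0.03463495,  0.01606795,  0.03894658]), 'grip_width': 0.08686298513882451} 0.022
```

View pics/t0.png

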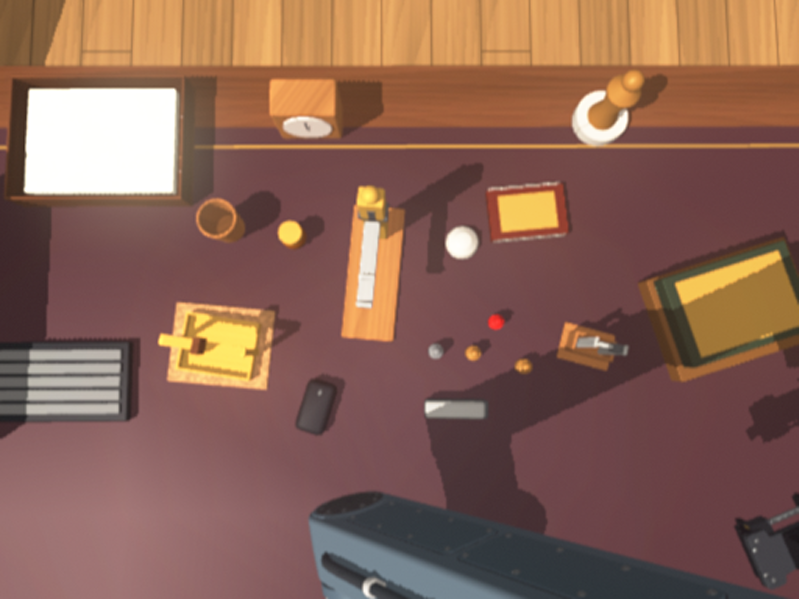

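View pics/s0.png

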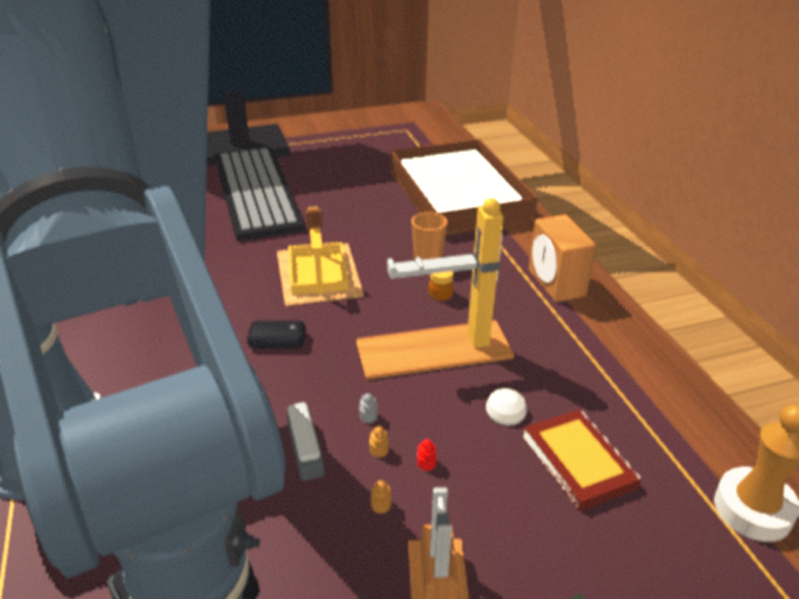

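The top view shows bronze busts at (473,352) and (524,366), with a grey one at (436,351) and a red one at (497,322) to leave alone. The tray and mat are at (220,345), the balance bar around (368,265), and the tongs and stand at (597,345). I'll enlarge both areas to confirm.

```bash
python3 - <<'E'
from h import *
im=load("t0")["pixels"][:,:,::-1]
a=cv2.resize(im[195:250,265:415],None,fx=5.2,fy=5.2,interpolation=cv2.INTER_CUBIC)
b=cv2.resize(im[110:255,100:265],None,fx=4,fy=4,interpolation=cv2.INTER_CUBIC)
cv2.imwrite("pics/a.png",a); cv2.imwrite("pics/b.png",b)
E
```

```text
(no output)
```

View pics/a.png

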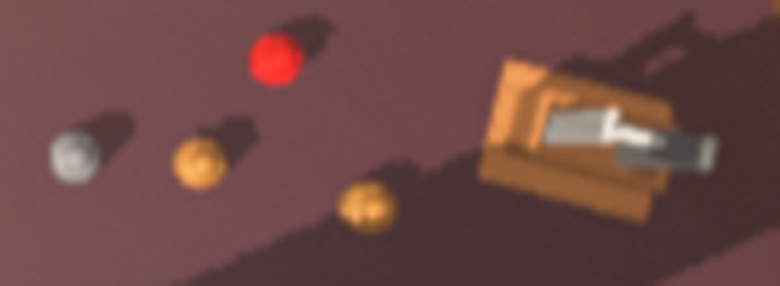

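View pics/b.png

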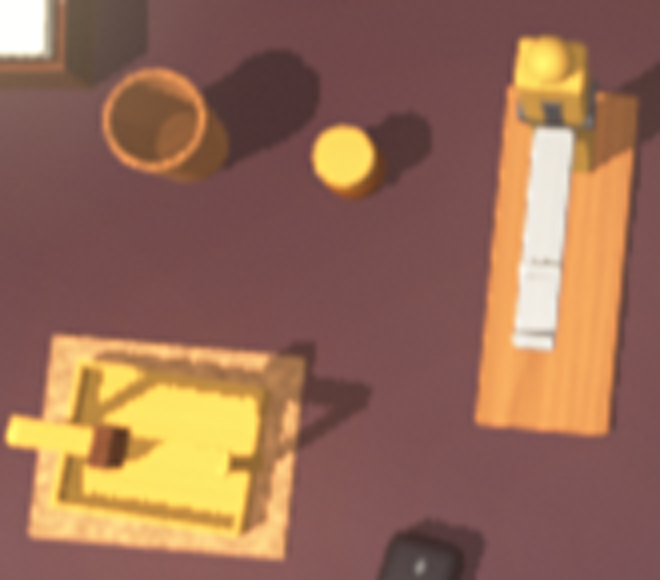

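```bash
python3 - <<'E'
from h import *
c=load("t0")
A=lambda x,y:(265+x/5.2-.4,195+y/5.2-.4)
B=lambda x,y:(100+x/4-.4,110+y/4-.4)
def P(n,uv,z): p=w(c,*uv,z); print(n,p.round(4)); return p[:2]
P("bust1",A(200,162),.042);P("bust2",A(367,206),.042)
P("grey",A(75,155),.042);P("red",A(276,58),.042)
l=P("jaw+",A(608,125),.135);r=P("jaw-",A(710,153),.135);print(np.linalg.norm(l-r),(l+r)/2,np.degrees(np.arctan2(*(l-r)[::-1])))
f=[P("foot",A(*q),.004) for q in [(508,60),(672,105),(648,222),(480,180)]]
print(np.mean(f,0),[np.linalg.norm(f[i]-f[i-1]) for i in range(4)])
m=[P("mat",B(*q),.004) for q in [(52,335),(303,355),(285,560),(28,538)]]
print(np.mean(m,0),[np.linalg.norm(m[i]-m[i-1]) for i in range(4)])
for d in (m[0]-m[1],m[3]-m[2]): print("maty",np.degrees(np.arctan2(d[1],d[0])))
b=[P("base",B(*q),.01) for q in [(508,85),(638,98),(608,435),(475,425)]]
print([np.linalg.norm(b[i]-b[i-1]) for i in range(4)],np.mean(b,0))
for d in (b[1]-b[2],b[0]-b[3]): print("balx",np.degrees(np.arctan2(d[1],d[0])))
P("tiptop",B(533,338),.195);P("heel",B(542,262),.19)
P("grip",B(112,446),.142)
P("ink",B(344,157),.055)
for q in [(85,358),(270,378),(245,533),(60,502)]: P("tray",B(*q),.026)
s=load("s0");c=s
for n,u in [("bust1",(379,437)),("bust2",(381,489)),("tongtop+",(440,492))]: P(n,np.array(u)/1.5625,.04 if n[0]=="b" else .135)
E
```

```text
bust1 [ 0.4671 -0.1598  0.042 ]
bust2 [ 0.442  -0.2529  0.042 ]
grey [ 0.4715 -0.0899  0.042 ]
red [ 0.525  -0.2036  0.042 ]
jaw+ [ 0.4857 -0.3577  0.135 ]
jaw- [ 0.471  -0.4096  0.135 ]
0.05398950441995336 [ 0.47836082 -0.38363628] 74.2527823769833
foot [ 0.5246 -0.3454  0.004 ]
foot [ 0.4978 -0.4403  0.004 ]
foot [ 0.4303 -0.4239  0.004 ]
foot [ 0.4552 -0.3271  0.004 ]
[ 0.47697878 -0.38416843] [np.float64(0.07182173784894125), np.float64(0.09861942692001893), np.float64(0.0694831533782956), np.float64(0.09995494540029848)]
mat [0.5679 0.4093 0.004 ]
mat [0.5516 0.2201 0.004 ]
mat [0.3984 0.2316 0.004 ]
mat [0.416  0.4232 0.004 ]
[0.48348719 0.32106777] [np.float64(0.15247370283571654), np.float64(0.18994558349405022), np.float64(0.15367211540929263), np.float64(0.19237922311451786)]
maty 85.09031040210989
maty 84.7352065334655
base [0.7569 0.0651 0.01  ]
base [ 0.7464 -0.0342  0.01  ]
base [ 0.4898 -0.01    0.01  ]
base [0.4979 0.0896 0.01  ]
[np.float64(0.26010758214894636), np.float64(0.09977475259478169), np.float64(0.25768103916669316), np.float64(0.09989262041525934)] [0.62275971 0.02763485]
balx -5.3885093270481805
balx -5.414174249150182
tiptop [0.5492 0.0351 0.195 ]
heel [0.5978 0.0296 0.19  ]
grip [0.4835 0.315  0.142 ]
ink [0.6928 0.181  0.055 ]
tray [0.549  0.3761 0.026 ]
tray [0.5333 0.2395 0.026 ]
tray [0.4198 0.2562 0.026 ]
tray [0.4433 0.3918 0.026 ]
bust1 [ 0.4677 -0.171   0.04  ]
bust2 [ 0.4436 -0.2612  0.04  ]
tongtop+ [ 0.487  -0.3595  0.135 ]
```

The two orange-bronze busts fit, at (0.467,-0.160) and (0.442,-0.253). The top and side views agree, and the foot, mat and base sizes all match the description. Next I'll move above the tongs.

{"api": "carry_out", "payload": {
  "steps": [
    [[3.1,2.5,0.2],-4.6,0],
    [[3.1,2.5,0.2],-4.6,0],
    [[3.1,2.5,0.2],-4.6,0],
    [[3.1,2.5,0.2],-4.6,0],
    [[3.1,2.5,0.2],-4.6,0],
    [[3.1,2.5,0.2],-4.6,0],
    [[3.1,2.5,0.2],-4.6,0],
    [[3.1,2.5,0.2],-4.6,0],
    [[0,0,0],0,0]
  ],
  "squeeze": 15
}}

```text
time: 1.0
position: [0.4798, -0.3725, 0.2276]
tool_rot: [-0.592, 0.806, 0.004, 0.002]
ft_force: [-0.8, 0.6, -0.5]
grip_width: 0.0869
```

```bash
cat >> h.py <<'E'
def st():
    o=robot.get_obs(); x=R.from_quat(o["tool_rot"]).as_matrix()[:,0]
    print("t",round(o["time"],2),"p",o["position"].round(4),"yaw",round(np.degrees(np.arctan2(x[1],x[0])),2),"w",round(o["grip_width"],4),"f",o["ft_force"].round(2),"q6",round(o["q"][5],2)); return o
E
python3 - <<'E'
from h import *
st(); snap("wrist","w1",None,1.56)
E
```

```text
t 1.0 p [ 0.4798 -0.3725  0.2276] yaw -107.4 w 0.0869 f [-0.77  0.56 -0.54] q6 1.03
```

View pics/w1.png

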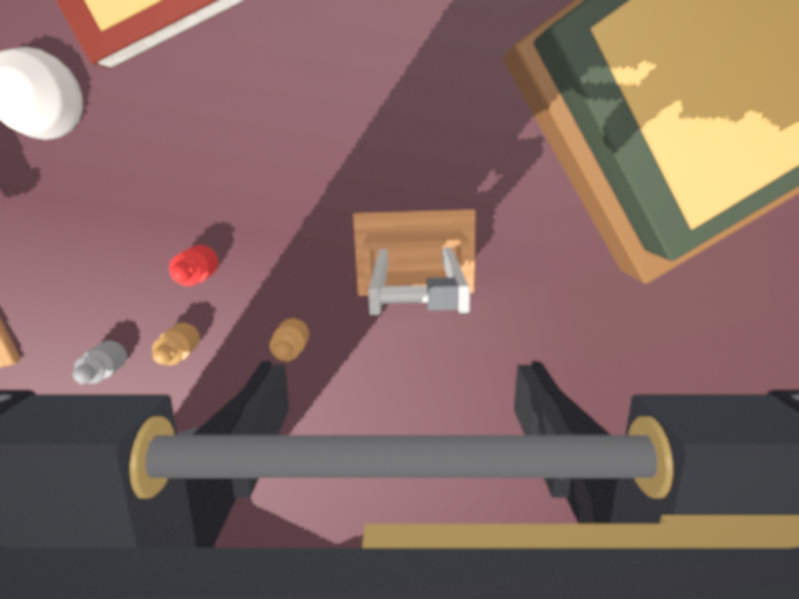

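The wrist view shows the tongs in the stand, with jaw tops at about (377,299) and (464,298). The bronze busts are at (176,344) and (289,340). I'll check the tongs position from here.

```bash
python3 - <<'E'
from h import *
c=load("w1"); S=1.5625
l=w(c,377/S,299/S,.135);r=w(c,464/S,298/S,.135);print(l,r,np.linalg.norm(l-r),(l+r)/2,np.degrees(np.arctan2(*(l-r)[1::-1])))
for n,q in [("b1",(170,350)),("b2",(286,348))]: print(n,w(c,q[0]/S,q[1]/S,.042))
for q in [(.467,-.160,.042),(.442,-.253,.042),(.478,-.384,.135)]: print(np.array(px(c,q))*S)
E
```

```text
[ 0.48905884 -0.35871163  0.135     ] [ 0.47479432 -0.40679975  0.135     ] 0.05015918163206264 [ 0.48192658 -0.38275569  0.135     ] 73.47791220785211
b1 [ 0.47178909 -0.16972678  0.042     ]
b2 [ 0.44548819 -0.2609119   0.042     ]
[161.84292856 358.36665031]
[278.56333097 354.40992631]
[424.45297401 304.08269996]
```

{"api": "carry_out", "payload": {
  "steps": [
    [[0,-1.15,0],1.4,0],
    [[0,0,-2.5],0,0],
    [[0,0,-2.5],0,0],
    [[0,0,-2.5],0,0],
    [[0,0,-2.5],0,0],
    [[0,0,-1.5],0,0],
    [[0,0,0],0,0]
  ]
}}

```text
time: 1.75
position: [0.4707, -0.3916, 0.1074]
tool_rot: [-0.602, 0.798, 0.005, -0.001]
ft_force: [-0.5, 0.2, -0.8]
grip_width: 0.0869
```

```bash
python3 -c "
from h import *
st()"
```

```text
t 1.75 p [ 0.4707 -0.3916  0.1074] yaw -105.95 w 0.0869 f [-0.51  0.2  -0.84] q6 0.98
```

{"api": "carry_out", "payload": {
  "steps": [
    [[0.8,0.75,0],0,0],
    [[0,0,0],0,0],
    [[0,0,0],0,0]
  ]
}}

```text
time: 2.05
position: [0.4783, -0.3858, 0.1086]
tool_rot: [-0.601, 0.799, 0.004, -0.001]
ft_force: [0.2, 0.5, 0.2]
grip_width: 0.0867
```

{"api": "carry_out", "payload": {
  "steps": [
    [[0,0,0],0,0.42],
    [[0,0,0],0,0.42],
    [[0,0,0],0,0.42],
    [[0,0,0],0,0.42],
    [[0,0,0],0,0.42],
    [[0,0,0],0,0.42]
  ]
}}

```text
time: 2.65
position: [0.4796, -0.3868, 0.1115]
tool_rot: [-0.602, 0.799, 0.002, -0.001]
ft_force: [0.5, -0.9, -1.7]
grip_width: 0.0525
```

```bash
python3 -c "
from h import *
st()"
```

```text
t 2.65 p [ 0.4796 -0.3868  0.1115] yaw -105.98 w 0.0525 f [ 0.51 -0.86 -1.69] q6 0.99
```

{"api": "carry_out", "payload": {
  "steps": [
    [[0,0,1.5],0,0.42],
    [[0,0,2],0,0.42],
    [[0,0,2.5],0,0.42],
    [[0,0,2.5],0,0.42],
    [[0,0,2.5],0,0.42],
    [[0,0,0],0,0.42],
    [[0,0,0],0,0.42]
  ]
}}

```text
time: 3.35
position: [0.4769, -0.3842, 0.2212]
tool_rot: [-0.602, 0.799, 0.006, -0.002]
ft_force: [-0.9, 0.1, -1.4]
grip_width: 0.0506
```

```bash
python3 - <<'E'
from h import *
st(); snap("wrist","w2",None,1.56)
E
```

```text
t 3.35 p [ 0.4769 -0.3842  0.2212] yaw -106.0 w 0.0506 f [-0.89  0.15 -1.42] q6 0.99
```

View pics/w2.png

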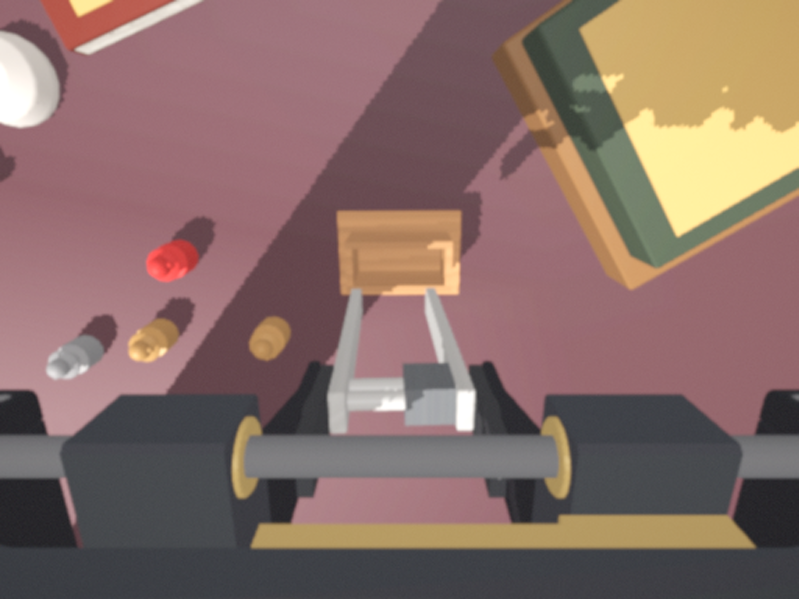

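The tongs are held upright, with the tips near (355,292) and (433,292). The bronze busts are at (152,341) and (270,338).

```bash
python3 - <<'E'
from h import *
S=1.5625
for fn in ("w1","w2"):
    c=load(fn)
    hsv=cv2.cvtColor(c["pixels"],cv2.COLOR_RGB2HSV)
    m=cv2.inRange(hsv,(8,85,60),(28,255,255))
    n,lab,s,ce=cv2.connectedComponentsWithStats(m)
    for i in range(1,n):
        if 60<s[i,4]<2000 and ce[i][1]<240 and ce[i][0]<210:
            x,y,ww,h,a=s[i]; print(fn,s[i],"bbox ctr",w(c,x+ww/2,y+h/2,.02).round(4))
t=load("t0");A=lambda x,y:(265+x/5.2-.4,195+y/5.2-.4)
print(w(t,*A(200,163),.02),w(t,*A(367,206),.02))
c=load("w2");l=w(c,355/S,292/S,.116);r=w(c,433/S,292/S,.116);print("tips",l,r,(l+r)/2,np.linalg.norm(l-r))
E
```

```text
w1 [ 53   0  51  21 570] bbox ctr [ 0.7062 -0.2362  0.02  ]
w1 [  0 204  13  32 236] bbox ctr [ 0.5125 -0.0255  0.02  ]
w1 [172 204  27  28 543] bbox ctr [ 0.4437 -0.2581  0.02  ]
w1 [ 97 206  32  29 608] bbox ctr [ 0.4692 -0.1632  0.02  ]
w2 [ 44   0  29  12 195] bbox ctr [ 0.7046 -0.2279  0.02  ]
w2 [159 203  28  29 578] bbox ctr [ 0.4435 -0.2578  0.02  ]
w2 [ 82 204  33  28 638] bbox ctr [ 0.4697 -0.1628  0.02  ]
[ 0.46625901 -0.16268515  0.02      ] [ 0.4412095  -0.25762696  0.02      ]
tips [ 0.48929346 -0.35712693  0.116     ] [ 0.47644638 -0.40228464  0.116     ] [ 0.48286992 -0.37970578  0.116     ] 0.04694961618874825
```

{"api": "carry_out", "payload": {
  "steps": [
    [[-0.9,3.1,0],0,0.4],
    [[-0.9,3.1,0],0,0.4],
    [[-0.9,3.1,-1],0,0.4],
    [[-0.75,3.1,-1.5],0,0.4],
    [[0,0,-1.5],0,0.4],
    [[0,0,0],0,0.4],
    [[0,0,0],0,0.4]
  ]
}}

```text
time: 4.1
position: [0.4359, -0.2526, 0.1707]
tool_rot: [-0.601, 0.799, 0.015, -0.003]
ft_force: [0.6, 0.2, -0.2]
grip_width: 0.0521
```

```bash
python3 - <<'E'
from h import *
st(); snap("wrist","w3",None,1.56)
E
```

```text
t 4.1 p [ 0.4359 -0.2526  0.1707] yaw -106.12 w 0.0521 f [ 0.58  0.18 -0.22] q6 1.11
```

View pics/w3.png

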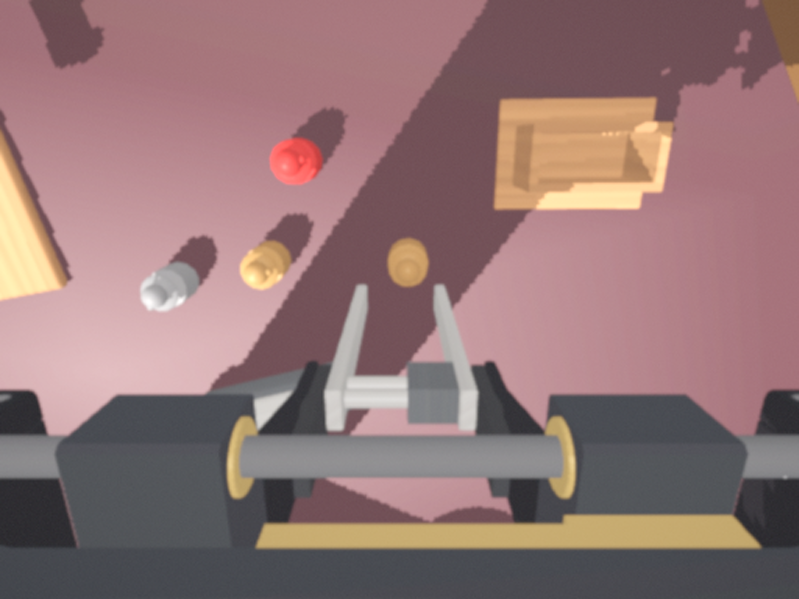

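The bust is ahead of the tips, at (408,262), and the tips are at (361,288) and (440,288).

```bash
python3 - <<'E'
from h import *
S=1.5625
c=load("w3");print(w(c,408/S,262/S,.02))
for z in (.064,.067): 
  l=w(c,361/S,288/S,z);r=w(c,440/S,288/S,z);print("tips",(l+r)/2,np.linalg.norm(l-r))
o=robot.get_obs();M=R.from_quat(o["tool_rot"]).as_matrix();print("expected tip centre",o["position"]+M@[0,0,.105],M[:,2])
E
```

```text
[ 0.44507119 -0.25700859  0.02      ]
tips [ 0.44148705 -0.25119035  0.064     ] 0.047663078684475044
tips [ 0.44237086 -0.25148718  0.067     ] 0.047138972543674475
expected tip centre [ 0.43362785 -0.2508      0.06576855] [-0.02263048  0.01932934 -0.99955702]
```

{"api": "carry_out", "payload": {
  "steps": [
    [[0.5,-0.3,0],0,0.4],
    [[0.5,-0.3,0],0,0.4],
    [[0,0,0],0,0.4],
    [[0,0,0],0,0.4]
  ]
}}

```text
time: 4.55
position: [0.449, -0.2628, 0.172]
tool_rot: [-0.6, 0.8, 0.012, -0.003]
ft_force: [0.4, 0.5, -0.5]
grip_width: 0.0522
```

```bash
cat >> h.py <<'E'
def tip(d=.105):
    o=st(); M=R.from_quat(o["tool_rot"]).as_matrix(); print("tip",(o["position"]+M@[0,0,d]).round(4),"z",M[:,2].round(3))
E
python3 -c "
from h import *
tip()"
```

```text
t 4.55 p [ 0.449  -0.2628  0.172 ] yaw -106.25 w 0.0522 f [ 0.44  0.46 -0.51] q6 1.11
tip [ 0.447  -0.2612  0.067 ] z [-0.019  0.016 -1.   ]
```

{"api": "carry_out", "payload": {
  "steps": [
    [[-0.25,0.35,0],0,0.4],
    [[0,0,-1],0,0.4],
    [[0,0,-1],0,0.4],
    [[0,0,0],0,0.4]
  ]
}}

```text
time: 4.95
position: [0.446, -0.2591, 0.1509]
tool_rot: [-0.6, 0.8, 0.012, -0.003]
ft_force: [-0.1, 0.2, -0.8]
grip_width: 0.0524
```

```bash
python3 -c "
from h import *
tip()"
```

```text
t 4.95 p [ 0.446  -0.2591  0.1509] yaw -106.27 w 0.0524 f [-0.07  0.24 -0.83] q6 1.11
tip [ 0.4441 -0.2575  0.0459] z [-0.018  0.015 -1.   ]
```

{"api": "carry_out", "payload": {
  "steps": [
    [[0,0,-1],0,0.4],
    [[0,0,-1],0,0.4],
    [[0,0,-1],0,0.4],
    [[0,0,-0.7],0,0.4],
    [[0,0,0],0,0.4]
  ]
}}

```text
time: 5.45
position: [0.4454, -0.2585, 0.1093]
tool_rot: [-0.6, 0.8, 0.013, -0.003]
ft_force: [0.0, 0.0, -0.7]
grip_width: 0.0522
```

```bash
python3 -c "
from h import *
tip()
snap('side','s1',(180,220,330,330),5)"
```

```text
t 5.45 p [ 0.4454 -0.2585  0.1093] yaw -106.27 w 0.0522 f [ 0.04  0.04 -0.71] q6 1.11
tip [ 0.4433 -0.2567  0.0043] z [-0.02   0.017 -1.   ]
```

View pics/s1.png

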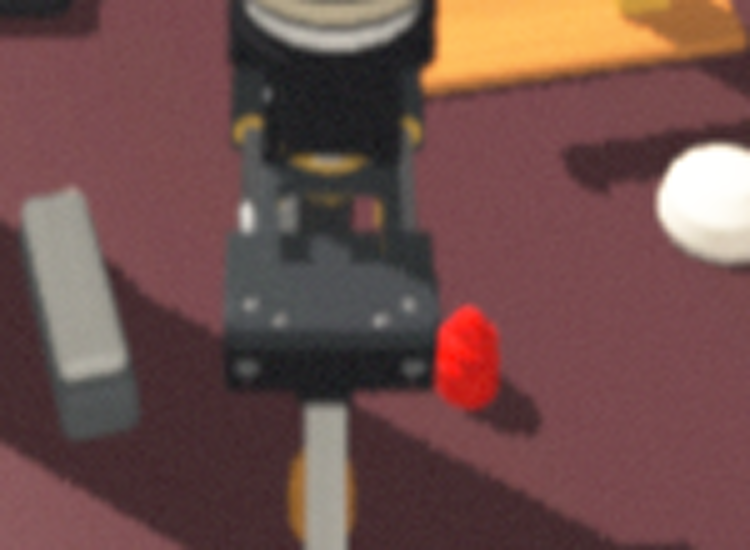

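The side view shows the bust standing between the jaws, so I'll close and lift.

{"api": "carry_out", "payload": {
  "steps": [
    [[0,0,0],0,0.7],
    [[0,0,0],0,0.7],
    [[0,0,0],0,0.7],
    [[0,0,0],0,0.7],
    [[0,0,0],0,0.7],
    [[0,0,1.5],0,0.7],
    [[0,0,1.5],0,0.7],
    [[0,0,2],0,0.7],
    [[0,0,2],0,0.7],
    [[0,0,2],0,0.7]
  ],
  "squeeze": 20
}}

```text
time: 6.5
position: [0.4437, -0.257, 0.2009]
tool_rot: [-0.6, 0.8, 0.015, -0.003]
ft_force: [-0.3, -0.7, -1.4]
grip_width: 0.0387
```

```bash
python3 -c "
from h import *
tip()"
```

```text
t 6.5 p [ 0.4437 -0.257   0.2009] yaw -106.28 w 0.0387 f [-0.28 -0.68 -1.38] q6 1.11
tip [ 0.4412 -0.2549  0.096 ] z [-0.024  0.021 -0.999]
```

{"api": "carry_out", "payload": {
  "steps": [
    [[0,2,0],0,0.7],
    [[0,4,0],1,0.7],
    [[0,4.2,0],1,0.7],
    [[0,4.2,0],1,0.7],
    [[0,4.2,0],1,0.7],
    [[0,4.2,0],1,0.7],
    [[0,4.2,0],1,0.7],
    [[0,4.2,0],1,0.7],
    [[0,3,0],1,0.7],
    [[0,1,0],0,0.7]
  ]
}}

```text
time: 7.5
position: [0.4324, 0.1139, 0.1975]
tool_rot: [-0.654, 0.756, 0.017, -0.006]
ft_force: [-0.4, 0.1, -1.7]
grip_width: 0.0388
```

```bash
python3 -c "
from h import *
tip()"
```

```text
t 7.5 p [0.4324 0.1139 0.1975] yaw -98.27 w 0.0388 f [-0.44  0.09 -1.75] q6 1.7
tip [0.4291 0.1159 0.0926] z [-0.032  0.018 -0.999]
```

{"api": "carry_out", "payload": {
  "steps": [
    [[0.2,3,0],0,0.7],
    [[0.2,4,0],0,0.7],
    [[0.2,4,0],0,0.7],
    [[0.2,4,0],0,0.7],
    [[0.2,3,0],0,0.7],
    [[0,0,0],0,0.7],
    [[0,0,0],0,0.7]
  ]
}}

```text
time: 8.2
position: [0.4343, 0.3007, 0.1921]
tool_rot: [-0.654, 0.756, 0.019, -0.012]
ft_force: [-0.1, -0.4, -1.8]
grip_width: 0.0385
```

```bash
python3 -c "
from h import *
tip(); snap('wrist','w4',None,1.5625)"
```

```text
t 8.2 p [0.4343 0.3007 0.1921] yaw -98.24 w 0.0385 f [-0.08 -0.43 -1.82] q6 2.08
tip [0.4298 0.3021 0.0872] z [-0.043  0.013 -0.999]
```

View pics/w4.png

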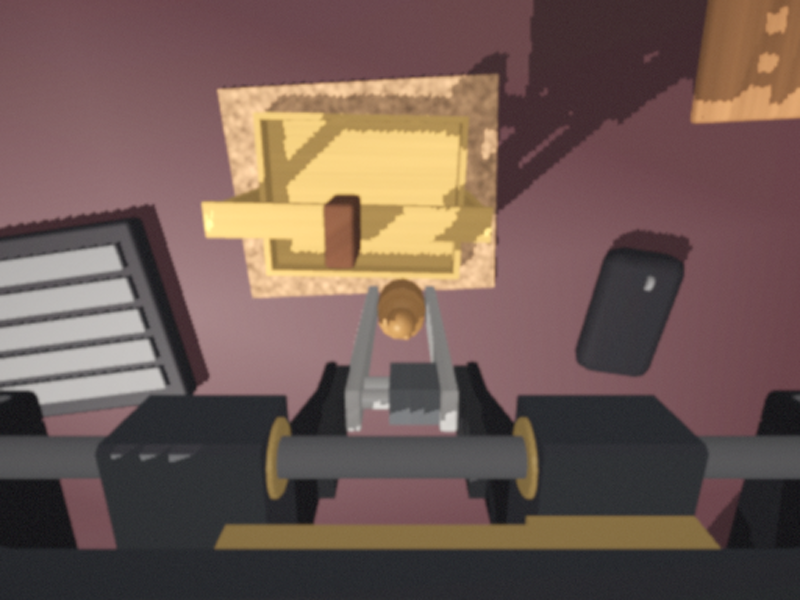

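The bust is held between the tips. The tray's rim corners are at (260,113), (467,117), (460,277) and (267,277), and the strap runs from (205,220) to (493,222).

```bash
python3 - <<'E'
from h import *
S=1.5625;c=load("w4")
p=[w(c,u/S,v/S,.026)[:2] for u,v in [(260,113),(467,117),(460,277),(267,277)]]
print(np.round(p,4),np.mean(p,0),[np.linalg.norm(p[i]-p[i-1]).round(4) for i in range(4)])
for a,b in((0,1),(3,2)): d=p[a]-p[b];print(np.degrees(np.arctan2(d[1],d[0])))
s=[w(c,u/S,v/S,.110)[:2] for u,v in [(204,220),(493,222)]];d=s[0]-s[1];print("strap",s,np.mean(s,0),np.linalg.norm(d),np.degrees(np.arctan2(d[1],d[0])))
g=w(c,342/S,250/S,.146);print("grip front top?",g)
E
```

```text
[[0.5496 0.3787]
 [0.528  0.2462]
 [0.4208 0.2615]
 [0.4407 0.4009]] [0.48477191 0.32184373] [np.float64(0.1112), np.float64(0.1343), np.float64(0.1083), np.float64(0.1409)]
80.76400831970442
81.91094958233002
strap [array([0.4972623 , 0.39730827]), array([0.47488137, 0.24809072])] [0.48607183 0.3226995 ] 0.1508866497487233 81.46987609849062
grip front top? [0.47928915 0.32281165 0.146     ]
```

{"api": "carry_out", "payload": {
  "steps": [
    [[1.1,1.1,0],0,0.7],
    [[1.1,1.1,0],0,0.7],
    [[0,0,-1.5],0,0.7],
    [[0,0,-1.5],0,0.7],
    [[0,0,0],0,0.7]
  ]
}}

```text
time: 8.75
position: [0.4558, 0.3151, 0.1604]
tool_rot: [-0.65, 0.759, 0.019, -0.015]
ft_force: [-0.7, -0.4, -2.0]
grip_width: 0.0385
```

```bash
python3 -c "
from h import *
tip()"
```

```text
t 8.75 p [0.4558 0.3151 0.1604] yaw -98.83 w 0.0385 f [-0.7  -0.38 -1.96] q6 2.1
tip [0.4509 0.3161 0.0556] z [-0.047  0.01  -0.999]
```

{"api": "carry_out", "payload": {
  "steps": [
    [[0.25,1.0,0],0,0.7],
    [[0,0,-1.2],0,0.7],
    [[0,0,-1.2],0,0.7],
    [[0,0,-0.8],0,0.7],
    [[0,0,0],0,0.7]
  ]
}}

```text
time: 9.25
position: [0.4591, 0.3235, 0.1271]
tool_rot: [-0.649, 0.76, 0.019, -0.014]
ft_force: [-0.4, -0.4, -2.1]
grip_width: 0.0386
```

```bash
python3 -c "
from h import *
tip()"
```

```text
t 9.25 p [0.4591 0.3235 0.1271] yaw -99.05 w 0.0386 f [-0.41 -0.38 -2.13] q6 2.11
tip [0.4543 0.3246 0.0222] z [-0.046  0.01  -0.999]
```

{"api": "carry_out", "payload": {
  "steps": [
    [[0,0,-0.75],0,0.7],
    [[0,0,0],0,0.7],
    [[0,0,0],0,0.4],
    [[0,0,0],0,0.4],
    [[0,0,0],0,0.4],
    [[0,0,0],0,0.4]
  ]
}}

```text
time: 9.85
position: [0.4598, 0.324, 0.1197]
tool_rot: [-0.649, 0.76, 0.018, -0.013]
ft_force: [0.6, -0.4, -1.6]
grip_width: 0.0516
```

```bash
python3 -c "
from h import *
tip()"
```

```text
t 9.85 p [0.4598 0.324  0.1197] yaw -99.02 w 0.0516 f [ 0.57 -0.36 -1.55] q6 2.11
tip [0.4551 0.3251 0.0148] z [-0.044  0.011 -0.999]
```

Lift, back off, and look.

{"api": "carry_out", "payload": {
  "steps": [
    [[0,0,1],0,0.4],
    [[0,0,1.5],0,0.4],
    [[0,0,2],0,0.4],
    [[0,0,2],0,0.4],
    [[-0.8,-2,1],0,0.4],
    [[-0.8,-3,1],0,0.4],
    [[-0.5,-4,0],0,0.4],
    [[0,-4,0],0,0.4],
    [[0,-4,0],0,0.4],
    [[0,-4,0],0,0.4]
  ]
}}

```text
time: 10.85
position: [0.4401, 0.113, 0.217]
tool_rot: [-0.653, 0.757, 0.015, -0.006]
ft_force: [0.8, 0.2, -1.0]
grip_width: 0.0523
```

```bash
python3 - <<'E'
from h import *
tip(); c=snap("top","t1")
im=c["pixels"][:,:,::-1]
a=cv2.resize(im[185:255,80:200],None,fx=5,fy=5,interpolation=cv2.INTER_CUBIC)
b=cv2.resize(im[195:260,240:400],None,fx=3.75,fy=3.75,interpolation=cv2.INTER_CUBIC)
cv2.imwrite("pics/ab.png",cv2.vconcat([a,b]))
E
```

```text
t 10.85 p [0.4401 0.113  0.217 ] yaw -98.42 w 0.0523 f [ 0.77  0.17 -0.96] q6 1.7
tip [0.437  0.1145 0.1121] z [-0.029  0.014 -0.999]
```

View pics/ab.png

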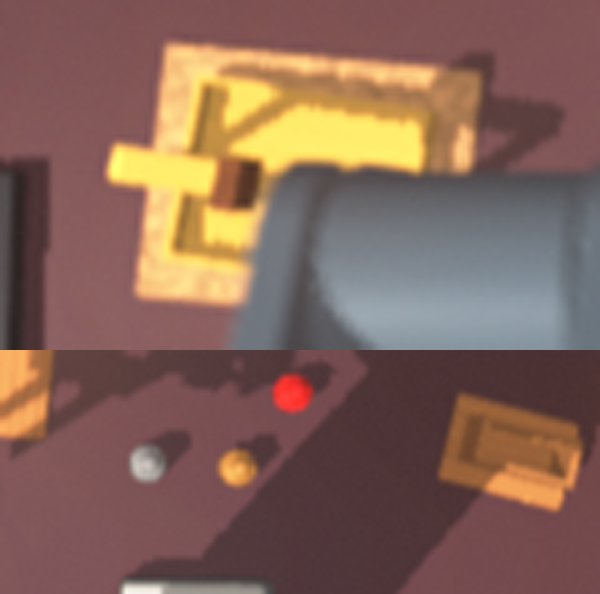

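Bust 1 hasn't moved; it reads (303.5,226.5) in the full frame. I'll check by colour whether the arm had been hiding another bronze bust at the start.

```bash
python3 - <<'E'
from h import *
for fn in("t0","t1"):
    c=load(fn);hsv=cv2.cvtColor(c["pixels"],cv2.COLOR_RGB2HSV)
    m=cv2.inRange(hsv,(8,110,80),(28,255,255))
    n,lab,s,ce=cv2.connectedComponentsWithStats(m)
    print(fn,[(tuple(s[i]),w(c,*ce[i],.02)[:2].round(3).tolist()) for i in range(1,n) if 25<s[i,4]<300 and ce[i][1]>100])
c=load("t1");im=c["pixels"]
print([np.round(px(c,p)) for p in [(.27,-.5,.02),(.2,-.35,.02)]]); save(im[:,:,::-1],"t1low",(180,280,512,384),2)
E
```

```text
t0 [((np.int32(178), np.int32(141), np.int32(19), np.int32(19), np.int32(276)), [0.697, 0.185]), ((np.int32(298), np.int32(221), np.int32(11), np.int32(11), np.int32(92)), [0.466, -0.162]), ((np.int32(330), np.int32(230), np.int32(12), np.int32(10), np.int32(97)), [0.441, -0.258])]
t1 [((np.int32(178), np.int32(141), np.int32(19), np.int32(19), np.int32(274)), [0.697, 0.185]), ((np.int32(298), np.int32(221), np.int32(11), np.int32(11), np.int32(92)), [0.466, -0.162])]
[array([419., 292.]), array([369., 317.])]
```

View pics/t1low.png

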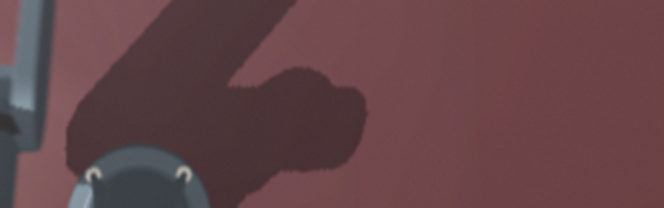

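The floor the arm had covered is empty, so there are two bronze busts in all. On to the second.

{"api": "carry_out", "payload": {
  "steps": [
    [[0,-3,0],0,0.4],
    [[0,-4,0],0,0.4],
    [[0.2,-4,0],0,0.4],
    [[0.4,-4,0],0,0.4],
    [[0.4,-4,0],0,0.4],
    [[0.4,-3.5,-1],0,0.4],
    [[0.4,-2,-1.5],0,0.4],
    [[0.4,-1,-1.5],0,0.4],
    [[0,0,0],0,0.4],
    [[0,0,0],0,0.4]
  ]
}}

```text
time: 11.9
position: [0.4663, -0.1617, 0.186]
tool_rot: [-0.65, 0.76, 0.005, -0.003]
ft_force: [-0.2, 0.1, -0.4]
grip_width: 0.0526
```

```bash
python3 -c "
from h import *
tip()"
```

```text
t 11.9 p [ 0.4663 -0.1617  0.186 ] yaw -98.99 w 0.0526 f [-0.25  0.08 -0.44] q6 1.17
tip [ 0.4651 -0.1615  0.081 ] z [-0.011  0.003 -1.   ]
```

{"api": "carry_out", "payload": {
  "steps": [
    [[0.35,-0.1,0],0,0.4],
    [[0,0,-1],0,0.4],
    [[0,0,-1],0,0.4],
    [[0,0,0],0,0.4]
  ]
}}

```text
time: 12.3
position: [0.4706, -0.1601, 0.1671]
tool_rot: [-0.651, 0.759, 0.003, -0.003]
ft_force: [-0.1, 0.5, -1.3]
grip_width: 0.0521
```

```bash
python3 - <<'E'
from h import *
tip(); c=snap("wrist","w5",None,1.5625)
hsv=cv2.cvtColor(c["pixels"],cv2.COLOR_RGB2HSV)
m=cv2.inRange(hsv,(8,85,60),(28,255,255))
n,lab,s,ce=cv2.connectedComponentsWithStats(m)
for i in range(1,n):
    if 100<s[i,4]<2500: x,y,ww,h,a=s[i]; print(s[i],w(c,x+ww/2,y+h/2,.02).round(4))
E
```

```text
t 12.3 p [ 0.4706 -0.1601  0.1671] yaw -98.78 w 0.0521 f [-0.13  0.46 -1.34] q6 1.18
tip [ 0.4697 -0.16    0.0621] z [-0.008  0.001 -1.   ]
[246 165  27  32 686] [ 0.4694 -0.1619  0.02  ]
[145 267  20  53 554] [ 0.3475 -0.0139  0.02  ]
[349 267  20  53 546] [ 0.3094 -0.2612  0.02  ]
```

{"api": "carry_out", "payload": {
  "steps": [
    [[0,-0.25,-0.5],0,0.4],
    [[0,0,-1],0,0.4],
    [[0,0,-1],0,0.4],
    [[0,0,-1],0,0.4],
    [[0,0,-1],0,0.4],
    [[0,0,-0.7],0,0.4],
    [[0,0,0],0,0.4]
  ]
}}

```text
time: 13.05
position: [0.4702, -0.1625, 0.1102]
tool_rot: [-0.651, 0.759, 0.004, -0.003]
ft_force: [-0.4, -0.5, -0.9]
grip_width: 0.052
```

```bash
python3 -c "
from h import *
tip()"
```

```text
t 13.05 p [ 0.4702 -0.1625  0.1102] yaw -98.77 w 0.052 f [-0.45 -0.46 -0.86] q6 1.17
tip [ 0.4693 -0.1623  0.0052] z [-0.009  0.002 -1.   ]
```

{"api": "carry_out", "payload": {
  "steps": [
    [[0,0,0],0,0.7],
    [[0,0,0],0,0.7],
    [[0,0,0],0,0.7],
    [[0,0,0],0,0.7],
    [[0,0,0],0,0.7],
    [[0,0,1.5],0,0.7],
    [[0,0,1.5],0,0.7],
    [[0,0,2],0,0.7],
    [[0,0,2],0,0.7],
    [[-0.5,1,2],0,0.7]
  ]
}}

```text
time: 14.05
position: [0.4641, -0.1522, 0.2015]
tool_rot: [-0.651, 0.759, 0.006, -0.003]
ft_force: [-0.9, 0.1, -1.9]
grip_width: 0.0385
```

{"api": "carry_out", "payload": {
  "steps": [
    [[-0.5,3,0],0,0.7],
    [[-0.5,4,0],0,0.7],
    [[-0.5,4.2,0],0,0.7],
    [[-0.5,4.2,0],0,0.7],
    [[0,4.2,0],0,0.7],
    [[0,4.2,0],0,0.7],
    [[0,4,0],0,0.7],
    [[0,3,0],0,0.7],
    [[0,1,0],0,0.7],
    [[0,0,0],0,0.7]
  ]
}}

```text
time: 15.05
position: [0.4438, 0.175, 0.2076]
tool_rot: [-0.649, 0.76, -0.002, 0.001]
ft_force: [0.3, -0.3, -1.3]
grip_width: 0.0388
```

```bash
python3 -c "
from h import *
tip()"
```

```text
t 15.05 p [0.4438 0.175  0.2076] yaw -99.01 w 0.0388 f [ 0.33 -0.25 -1.25] q6 1.87
tip [0.4441 0.1748 0.1026] z [ 0.003 -0.002 -1.   ]
```

{"api": "carry_out", "payload": {
  "steps": [
    [[2,0.5,0],0,0.7],
    [[2.5,0.5,0],0,0.7],
    [[2.2,0.5,0],0,0.7],
    [[0.3,2,0],0,0.7],
    [[0,3,0],0,0.7],
    [[0,3,0],0,0.7],
    [[0,3,0],0,0.7],
    [[0,1.3,0],0,0.7],
    [[0,0,0],0,0.7],
    [[0,0,0],0,0.7]
  ]
}}

```text
time: 16.05
position: [0.5184, 0.2996, 0.2056]
tool_rot: [-0.644, 0.765, -0.004, -0.005]
ft_force: [-0.0, -0.4, -1.2]
grip_width: 0.0386
```

```bash
python3 -c "
from h import *
tip()"
```

```text
t 16.05 p [0.5184 0.2996 0.2056] yaw -99.88 w 0.0386 f [-0.03 -0.4  -1.19] q6 2.09
tip [0.518  0.2983 0.1006] z [-0.003 -0.013 -1.   ]
```

{"api": "carry_out", "payload": {
  "steps": [
    [[0,1,0],0.5,0.7],
    [[0,0.8,-1],0.5,0.7],
    [[0,0,-1.5],0,0.7],
    [[0,0,-1.5],0,0.7],
    [[0,0,0],0,0.7]
  ]
}}

```text
time: 16.55
position: [0.5189, 0.315, 0.1634]
tool_rot: [-0.649, 0.761, -0.004, -0.006]
ft_force: [-0.6, -0.4, -2.8]
grip_width: 0.0385
```

```bash
python3 -c "
from h import *
tip()
snap('wrist','w6',None,1.5625)"
```

```text
t 16.55 p [0.5189 0.315  0.1634] yaw -99.03 w 0.0385 f [-0.65 -0.36 -2.76] q6 2.1
tip [0.5185 0.3136 0.0584] z [-0.003 -0.014 -1.   ]
```

View pics/w6.png

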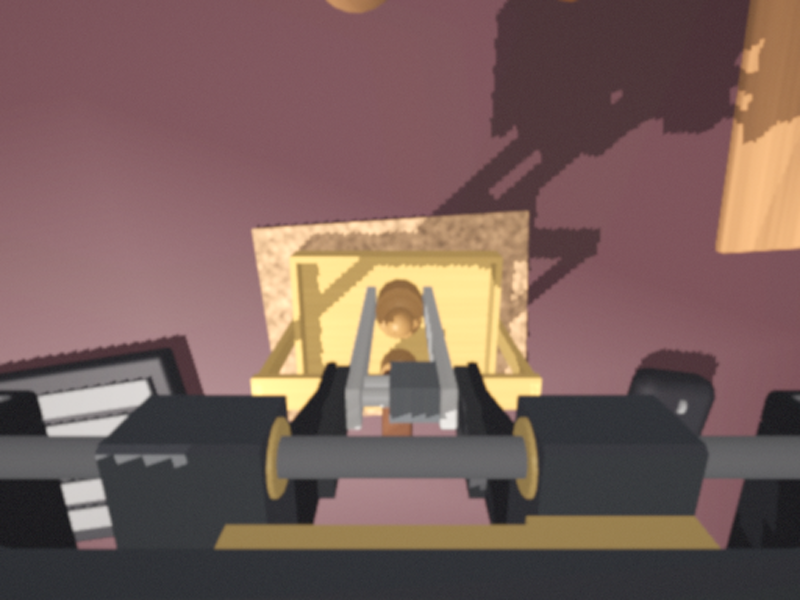

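The second bust is held in front of the strap, inside the tray, with the first one visible behind it at (400,358). I'll lower and release.

{"api": "carry_out", "payload": {
  "steps": [
    [[0,0.2,-1.2],0,0.7],
    [[0,0,-1.2],0,0.7],
    [[0,0,-1],0,0.7],
    [[0,0,-0.5],0,0.7],
    [[0,0,0],0,0.7]
  ]
}}

```text
time: 17.1
position: [0.5204, 0.3178, 0.1231]
tool_rot: [-0.649, 0.761, -0.005, -0.004]
ft_force: [0.6, 0.5, -1.3]
grip_width: 0.0384
```

```bash
python3 -c "
from h import *
tip()"
```

```text
t 17.1 p [0.5204 0.3178 0.1231] yaw -99.02 w 0.0384 f [ 0.61  0.46 -1.35] q6 2.11
tip [0.5205 0.3165 0.0181] z [ 0.001 -0.012 -1.   ]
```

{"api": "carry_out", "payload": {
  "steps": [
    [[0,0,-0.4],0,0.7],
    [[0,0,0],0,0.7],
    [[0,0,0],0,0.4],
    [[0,0,0],0,0.4],
    [[0,0,0],0,0.4],
    [[0,0,0],0,0.4],
    [[0,0,0.5],0,0.4],
    [[0,0,1],0,0.4],
    [[0,0,1.5],0,0.4],
    [[0,0,2],0,0.4]
  ]
}}

```text
time: 18.1
position: [0.5202, 0.3175, 0.1712]
tool_rot: [-0.649, 0.761, -0.005, -0.004]
ft_force: [-0.1, 0.1, -1.5]
grip_width: 0.0519
```

```bash
python3 -c "
from h import *
tip()"
```

```text
t 18.1 p [0.5202 0.3175 0.1712] yaw -99.03 w 0.0519 f [-0.06  0.09 -1.45] q6 2.11
tip [0.5202 0.3162 0.0662] z [-0.001 -0.013 -1.   ]
```

{"api": "carry_out", "payload": {
  "steps": [
    [[0,0,2],0,0.4],
    [[0,0,2],0,0.4],
    [[0,-3,1],0,0.4],
    [[0,-4,0],0,0.4],
    [[0,-4,0],0,0.4],
    [[-1.5,-2,0],0,0.4],
    [[-3,-1,0],0,0.4],
    [[-3,-2,0],0,0.4],
    [[-0.5,-3,0],0,0.4],
    [[0,-4,0],0,0.4]
  ]
}}

```text
time: 19.1
position: [0.4419, 0.086, 0.2379]
tool_rot: [-0.652, 0.758, -0.011, 0.007]
ft_force: [1.2, -1.4, -0.6]
grip_width: 0.0521
```

{"api": "carry_out", "payload": {
  "steps": [
    [[0,-4.3,0],0,0.4],
    [[0,-4.3,0],-1,0.4],
    [[0,-4.3,0],-1,0.4],
    [[0,-4.3,0],-1,0.4],
    [[0,-4.3,0],-1,0.4],
    [[0,-4.3,0],-1,0.4],
    [[0,-4.3,0],-1,0.4],
    [[0.5,-4.3,0],-1,0.4],
    [[0.5,-3,0],0,0.4],
    [[0,0,0],0,0.4]
  ]
}}

```text
time: 20.1
position: [0.4511, -0.3096, 0.2501]
tool_rot: [-0.601, 0.799, -0.022, 0.01]
ft_force: [-0.4, -0.2, -0.7]
grip_width: 0.0525
```

```bash
python3 - <<'E'
from h import *
tip(); c=snap("top","t2")
im=c["pixels"][:,:,::-1]
save(im,"t2c",(80,100,310,250),3.4)
E
```

```text
t 20.1 p [ 0.4511 -0.3096  0.2501] yaw -106.05 w 0.0525 f [-0.37 -0.22 -0.75] q6 1.03
tip [ 0.4556 -0.3121  0.1452] z [ 0.043 -0.023 -0.999]
```

View pics/t2c.png

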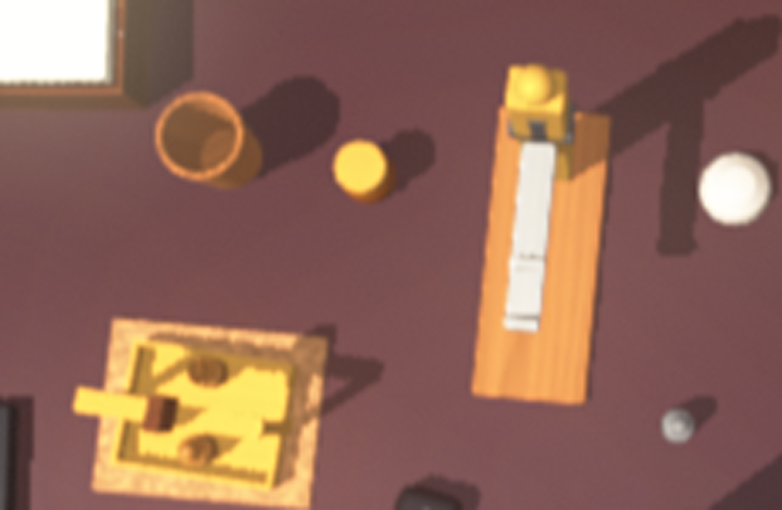

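Both miniatures stand in the tray, at (210,370) and (200,448) in the crop. Now the tongs go back to the stand.

{"api": "carry_out", "payload": {
  "steps": [
    [[0.7,-2.3,-1],0,0.4],
    [[0.7,-2.3,-1.5],0,0.4],
    [[0.7,-2.1,-1.5],0,0.4],
    [[0,0,-1.5],0,0.4],
    [[0,0,0],0,0.4],
    [[0,0,0],0,0.4]
  ]
}}

```text
time: 20.75
position: [0.4716, -0.3685, 0.1973]
tool_rot: [-0.604, 0.797, -0.02, 0.011]
ft_force: [-0.5, 0.5, -0.6]
grip_width: 0.0524
```

```bash
python3 -c "
from h import *
tip()"
```

```text
t 20.75 p [ 0.4716 -0.3685  0.1973] yaw -105.69 w 0.0524 f [-0.45  0.48 -0.6 ] q6 0.97
tip [ 0.4759 -0.3704  0.0924] z [ 0.042 -0.018 -0.999]
```

{"api": "carry_out", "payload": {
  "steps": [
    [[0.1,-1.3,0],0,0.4],
    [[0,0,-1],0,0.4],
    [[0,0,-1.5],0,0.4],
    [[0,0,0],0,0.4],
    [[0,0,0],0,0.4]
  ]
}}

```text
time: 21.25
position: [0.474, -0.3817, 0.1751]
tool_rot: [-0.605, 0.796, -0.022, 0.011]
ft_force: [-1.0, -0.3, -1.7]
grip_width: 0.0526
```

```bash
python3 -c "
from h import *
tip()
snap('wrist','w7',None,1.5625)"
```

```text
t 21.25 p [ 0.474  -0.3817  0.1751] yaw -105.55 w 0.0526 f [-0.96 -0.3  -1.67] q6 0.96
tip [ 0.4788 -0.384   0.0702] z [ 0.045 -0.022 -0.999]
```

View pics/w7.png

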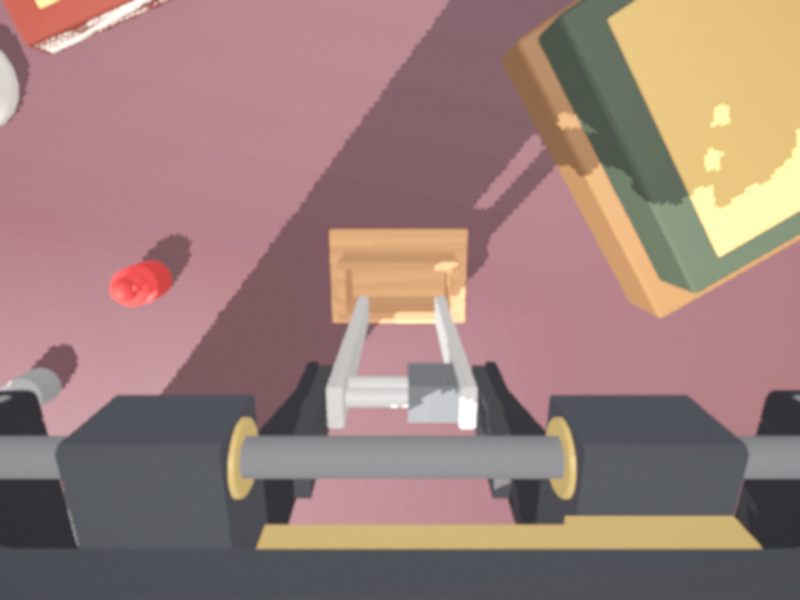

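```bash
python3 - <<'E'
from h import *
S=1.5625;c=load("w7")
l,r=w(c,330/S,229/S,.004),w(c,468/S,229/S,.004);print("foot far edge",(l+r)/2,np.linalg.norm(l-r),np.degrees(np.arctan2(*(l-r)[1::-1])))
m=(l+r)/2; d=(l-r)/np.linalg.norm(l-r); print("foot centre", m[:2]+.035*np.array([-d[1],d[0]]))
l,r=w(c,362/S,298/S,.070),w(c,441/S,298/S,.070);print("tips front edge",(l+r)/2)
E
```

```text
foot far edge [ 0.51469344 -0.39195443  0.004     ] 0.09942022535767323 74.43621432997867
foot centre [ 0.48097681 -0.38256355]
tips front edge [ 0.48093884 -0.38372667  0.07      ]
```

{"api": "carry_out", "payload": {
  "steps": [
    [[0.4,0,0],0,0.4],
    [[0,0,-0.5],0,0.4],
    [[0,0,-0.5],0,0.4],
    [[0,0,0],0,0.4],
    [[0,0,0],0,0.4]
  ]
}}

```text
time: 21.8
position: [0.4789, -0.3819, 0.1657]
tool_rot: [-0.605, 0.796, -0.024, 0.012]
ft_force: [-0.1, 0.1, -1.1]
grip_width: 0.0525
```

```bash
python3 - <<'E'
from h import *
tip()
c=snap('wrist','w8',(190,120,320,240),6); d=snap('side','s8',(230,270,360,384),5)
a=cv2.imread('pics/w8.png');b=cv2.imread('pics/s8.png')
a=cv2.resize(a,(400,370));b=cv2.resize(b,(400,370));cv2.imwrite('pics/ws8.png',cv2.hconcat([a,b]))
E
```

```text
t 21.8 p [ 0.4789 -0.3819  0.1657] yaw -105.53 w 0.0525 f [-0.05  0.07 -1.06] q6 0.96
tip [ 0.4838 -0.3844  0.0609] z [ 0.047 -0.023 -0.999]
```

View pics/ws8.png

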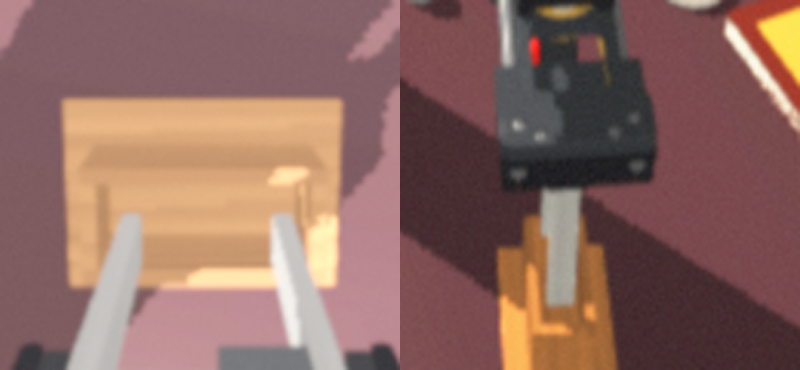

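```bash
python3 - <<'E'
from h import *
a=np.radians(74.3);y=np.array([np.cos(a),np.sin(a)]);x=np.array([y[1],-y[0]])
w8,s8=load("w8"),load("s8")
F=lambda c,p,n:tuple(np.round(((px(c,p)[0]-190)*3.077,(px(c,p)[1]-120)*3.083) if n=="w" else (400+(px(c,p)[0]-230)*3.077,(px(c,p)[1]-270)*3.246)).astype(int))
ce=np.array([.479,-.3835])
for n,c in(("w",w8),("s",s8)):
    print(n,"foot",[F(c,[*(ce+sx*.035*x+sy*.05*y),.004],n) for sx,sy in((1,1),(1,-1),(-1,-1),(-1,1))])
    print(n,"rim out",[F(c,[*(ce+sx*.019*x+sy*.039*y),.05],n) for sx,sy in((1,1),(1,-1),(-1,-1),(-1,1))])
    print(n,"rim in",[F(c,[*(ce+sx*.014*x+sy*.034*y),.05],n) for sx,sy in((1,1),(1,-1),(-1,-1),(-1,1))])
    for t in ((.4838,-.3844),(.479,-.3835)):
        t=np.array(t);print(n,"tip front/back",t,[F(c,[*(t+sx*.008*x+sy*.0203*y),.061],n) for sx,sy in((1,1),(1,-1),(-1,-1),(-1,1))])
E
```

```text
w foot [(np.int64(68), np.int64(103)), (np.int64(348), np.int64(104)), (np.int64(340), np.int64(290)), (np.int64(75), np.int64(290))]
w rim out [(np.int64(86), np.int64(172)), (np.int64(334), np.int64(173)), (np.int64(329), np.int64(288)), (np.int64(89), np.int64(288))]
w rim in [(np.int64(102), np.int64(188)), (np.int64(317), np.int64(188)), (np.int64(314), np.int64(273)), (np.int64(104), np.int64(273))]
w tip front/back [ 0.4838 -0.3844] [(np.int64(142), np.int64(199)), (np.int64(276), np.int64(199)), (np.int64(274), np.int64(250)), (np.int64(143), np.int64(250))]
w tip front/back [ 0.479  -0.3835] [(np.int64(144), np.int64(215)), (np.int64(277), np.int64(215)), (np.int64(275), np.int64(265)), (np.int64(145), np.int64(265))]
s foot [(np.int64(598), np.int64(247)), (np.int64(616), np.int64(396)), (np.int64(501), np.int64(400)), (np.int64(493), np.int64(250))]
s rim out [(np.int64(579), np.int64(217)), (np.int64(592), np.int64(334)), (np.int64(528), np.int64(336)), (np.int64(520), np.int64(219))]
s rim in [(np.int64(572), np.int64(224)), (np.int64(583), np.int64(326)), (np.int64(536), np.int64(328)), (np.int64(528), np.int64(226))]
s tip front/back [ 0.4838 -0.3844] [(np.int64(573), np.int64(232)), (np.int64(579), np.int64(293)), (np.int64(553), np.int64(294)), (np.int64(548), np.int64(233))]
s tip front/back [ 0.479  -0.3835] [(np.int64(565), np.int64(233)), (np.int64(571), np.int64(294)), (np.int64(545), np.int64(295)), (np.int64(540), np.int64(234))]
```

The observed tips (wrist row 213, side columns 545–577) match the projected centred position, so the tongs can go down.

{"api": "carry_out", "payload": {
  "steps": [
    [[0,0,-0.8],0,0.4],
    [[0,0,-0.8],0,0.4],
    [[0,0,-1],0,0.4],
    [[0,0,-1],0,0.4],
    [[0,0,0],0,0.4]
  ]
}}

```text
time: 22.4
position: [0.4784, -0.3816, 0.1263]
tool_rot: [-0.605, 0.796, -0.023, 0.012]
ft_force: [-0.7, 0.3, -1.5]
grip_width: 0.0522
```

```bash
python3 -c "
from h import *
tip()"
```

```text
t 22.4 p [ 0.4784 -0.3816  0.1263] yaw -105.55 w 0.0522 f [-0.72  0.29 -1.5 ] q6 0.96
tip [ 0.4833 -0.384   0.0214] z [ 0.046 -0.023 -0.999]
```

{"api": "carry_out", "payload": {
  "steps": [
    [[0,0,-0.7],0,0.4],
    [[0,0,-0.6],0,0.4],
    [[0,0,0],0,0.4],
    [[0,0,0],0,0.4]
  ]
}}

```text
time: 22.8
position: [0.4788, -0.3822, 0.112]
tool_rot: [-0.605, 0.796, -0.023, 0.012]
ft_force: [0.2, 0.2, 0.9]
grip_width: 0.0523
```

```bash
python3 -c "
from h import *
tip()"
```

```text
t 22.8 p [ 0.4788 -0.3822  0.112 ] yaw -105.55 w 0.0523 f [0.18 0.17 0.87] q6 0.96
tip [ 0.4837 -0.3846  0.0071] z [ 0.047 -0.023 -0.999]
```

{"api": "carry_out", "payload": {
  "steps": [
    [[0,0,0],0,0.3],
    [[0,0,0],0,0.15],
    [[0,0,0],0,0],
    [[0,0,0],0,0],
    [[0,0,0],0,0],
    [[0,0,1.5],0,0],
    [[0,0,2.5],0,0],
    [[0,0,3],0,0],
    [[0,0,3],0,0],
    [[0,0,2],0,0]
  ]
}}

```text
time: 23.8
position: [0.4769, -0.38, 0.2334]
tool_rot: [-0.605, 0.796, -0.02, 0.011]
ft_force: [0.0, -1.0, -0.2]
grip_width: 0.0869
```

```bash
python3 - <<'E'
from h import *
tip()
c=snap('wrist','w9')
# reproject standing tongs tops
S=1.5625
a=np.radians(74.3);y=np.array([np.cos(a),np.sin(a)]);x=np.array([y[1],-y[0]]);ce=np.array([.479,-.3835])
pr=[px(c,[*(ce+.026*s*y),.135]) for s in(1,-1)];print("predicted tops",np.round(pr,1))
g=cv2.cvtColor(c["pixels"],cv2.COLOR_RGB2HSV)
m=((g[:,:,1]<40)&(g[:,:,2]>90)).astype(np.uint8);n,l,s,q=cv2.connectedComponentsWithStats(m)
print([ (s[i].tolist()) for i in range(1,n) if 60<s[i,4]<3000])
E
```

```text
t 23.8 p [ 0.4769 -0.38    0.2334] yaw -105.56 w 0.0869 f [ 0.03 -1.01 -0.21] q6 0.97
tip [ 0.4813 -0.3819  0.1285] z [ 0.042 -0.018 -0.999]
predicted tops [[232.3 196.5]
 [288.4 196.5]]
[[63, 0, 114, 47, 776], [0, 32, 51, 59, 2471], [362, 60, 12, 13, 68], [372, 79, 16, 13, 106], [227, 167, 64, 40, 1232], [33, 220, 37, 28, 702]]
```

{"api": "carry_out", "payload": {
  "steps": [
    [[-0.3,3,0.3],0,0],
    [[-0.3,4.2,0],0,0],
    [[-0.3,4.3,0],1,0],
    [[0,4.3,0],1,0],
    [[0,4.3,0],1,0],
    [[0,4.3,0],1,0],
    [[0,4.3,0],1,0],
    [[0,4.3,0],1,0],
    [[0,4.3,0],1,0],
    [[0,4.3,0],0,0]
  ]
}}

```text
time: 24.85
position: [0.4671, 0.0414, 0.2395]
tool_rot: [-0.649, 0.76, -0.027, 0.014]
ft_force: [0.7, 0.3, -0.2]
grip_width: 0.0864
```

{"api": "carry_out", "payload": {
  "steps": [
    [[0,4.3,0],0,0],
    [[0.3,4.3,0],0,0],
    [[0.3,4.3,0],0,0],
    [[0.3,4.2,0],0,0],
    [[0.3,3.5,0],0,0],
    [[0,2,0],0,0],
    [[0,0,0],0,0],
    [[0,0,0],0,0]
  ]
}}

```text
time: 25.65
position: [0.4752, 0.2825, 0.2363]
tool_rot: [-0.653, 0.757, -0.027, 0.014]
ft_force: [0.8, -0.4, -0.0]
grip_width: 0.0869
```

```bash
python3 -c "
from h import *
tip(.003)"
```

```text
t 25.65 p [0.4752 0.2825 0.2363] yaw -98.46 w 0.0869 f [ 0.84 -0.36 -0.01] q6 2.1
tip [0.4753 0.2824 0.2333] z [ 0.056 -0.022 -0.998]
```

{"api": "carry_out", "payload": {
  "steps": [
    [[0.4,1.6,0],0,0],
    [[0.4,1.6,0],0,0],
    [[0.1,0.7,0],0,0],
    [[0,0,-1],0,0],
    [[0,0,-1],0,0],
    [[0,0,0],0,0]
  ]
}}

```text
time: 26.25
position: [0.4853, 0.3213, 0.214]
tool_rot: [-0.651, 0.758, -0.027, 0.013]
ft_force: [0.0, -0.2, -0.6]
grip_width: 0.0869
```

```bash
python3 - <<'E'
from h import *
tip(.003); c=snap("wrist","w10")
S=1.5625
a=np.radians(81.5);y=np.array([np.cos(a),np.sin(a)]);x=np.array([y[1],-y[0]]);ce=np.array([.4855,.3215])
for n,p in {"grip top corners":[(.015,.007,.146),(.015,-.007,.146),(-.015,-.007,.146),(-.015,.007,.146)],"rim out front":[(.055,.07,.026),(.055,-.07,.026)],"strap ends front":[(.009,.0745,.11),(.009,-.0745,.11)]}.items():
    print(n,[np.round(px(c,[*(ce+q[0]*x+q[1]*y),q[2]])).astype(int).tolist() for q in p])
g=cv2.cvtColor(c["pixels"],cv2.COLOR_RGB2HSV)
m=cv2.inRange(g,(0,80,30),(18,255,150)); m[:150]=0
n,l,s,q=cv2.connectedComponentsWithStats(m)
print("brown",[ (s[i].tolist()) for i in range(1,n) if 60<s[i,4]<6000])
m=cv2.inRange(g,(18,110,120),(32,255,255))
n,l,s,q=cv2.connectedComponentsWithStats(m)
print("brass",[ (s[i].tolist()) for i in range(1,n) if 60<s[i,4]<16000])
E
```

```text
t 26.25 p [0.4853 0.3213 0.214 ] yaw -98.72 w 0.0869 f [ 0.04 -0.19 -0.62] q6 2.16
tip [0.4855 0.3212 0.211 ] z [ 0.054 -0.024 -0.998]
grip top corners [[248, 193], [265, 193], [265, 227], [248, 228]]
rim out front [[195, 135], [314, 135]]
strap ends front [[176, 191], [335, 189]]
brown [[244, 150, 18, 11, 96], [248, 186, 16, 35, 193], [232, 335, 142, 17, 299]]
brass [[175, 134, 159, 91, 5799], [83, 268, 28, 51, 628], [404, 268, 27, 51, 630], [233, 330, 279, 21, 4475]]
```

{"api": "carry_out", "payload": {
  "steps": [
    [[0.1,0,-2],0,0],
    [[0,0,-2],0,0],
    [[0,0,-2],0,0],
    [[0,0,-1.2],0,0],
    [[0,0,0],0,0],
    [[0,0,0],0,0]
  ]
}}

```text
time: 26.9
position: [0.4879, 0.3199, 0.1417]
tool_rot: [-0.65, 0.759, -0.028, 0.015]
ft_force: [0.5, 0.3, 0.0]
grip_width: 0.0872
```

```bash
python3 -c "
from h import *
tip(.003)"
```

```text
t 26.9 p [0.4879 0.3199 0.1417] yaw -98.87 w 0.0872 f [0.47 0.25 0.02] q6 2.17
tip [0.4881 0.3198 0.1387] z [ 0.058 -0.023 -0.998]
```

{"api": "carry_out", "payload": {
  "steps": [
    [[0,0,-0.3],0,0],
    [[0,0,0],0,0.5],
    [[0,0,0],0,0.7],
    [[0,0,0],0,0.8],
    [[0,0,0],0,0.95],
    [[0,0,0],0,0.95],
    [[0,0,0],0,0.95],
    [[0,0,0],0,0.95]
  ],
  "squeeze": 35
}}

```text
time: 27.7
position: [0.4901, 0.3209, 0.1422]
tool_rot: [-0.65, 0.759, -0.029, 0.018]
ft_force: [0.3, 0.2, -0.1]
grip_width: 0.0393
```

```bash
python3 -c "
from h import *
tip(.003)"
```

```text
t 27.7 p [0.4901 0.3209 0.1422] yaw -98.86 w 0.0393 f [ 0.31  0.21 -0.12] q6 2.17
tip [0.4903 0.3208 0.1392] z [ 0.065 -0.02  -0.998]
```

{"api": "carry_out", "payload": {
  "steps": [
    [[-0.3,0,-0.3],0,0.95],
    [[0,0,0],0,0.95],
    [[0,0,0],0,0.95],
    [[0,0,0],0,0.95],
    [[0,0,0],0,0.95],
    [[0,0,0],0,0.95]
  ]
}}

```text
time: 28.3
position: [0.4866, 0.3213, 0.1385]
tool_rot: [-0.65, 0.759, -0.028, 0.018]
ft_force: [-0.2, 0.9, -0.2]
grip_width: 0.0121
```

```bash
python3 -c "
from h import *
tip(.003)"
```

```text
t 28.3 p [0.4866 0.3213 0.1385] yaw -98.86 w 0.0121 f [-0.23  0.91 -0.21] q6 2.18
tip [0.4868 0.3213 0.1355] z [ 0.064 -0.02  -0.998]
```

{"api": "carry_out", "payload": {
  "steps": [
    [[0,0,0.6],0,0.95],
    [[0,0,1],0,0.95],
    [[0,0,1],0,0.95],
    [[0,0,1.5],0,0.95],
    [[0,0,1.5],0,0.95],
    [[0,0,1.5],0,0.95],
    [[0,0,1.5],0,0.95],
    [[0,0,1.2],0,0.95],
    [[0,0,0.6],0,0.95],
    [[0,0,0],0,0.95]
  ]
}}

```text
time: 29.3
position: [0.4815, 0.3183, 0.2483]
tool_rot: [-0.65, 0.759, -0.027, 0.013]
ft_force: [-0.5, -0.4, -4.5]
grip_width: 0.0124
```

```bash
python3 -c "
from h import *
tip(.003)"
```

```text
t 29.3 p [0.4815 0.3183 0.2483] yaw -98.88 w 0.0124 f [-0.52 -0.37 -4.46] q6 2.16
tip [0.4817 0.3182 0.2453] z [ 0.055 -0.024 -0.998]
```

{"api": "carry_out", "payload": {
  "steps": [
    [[0,-1,0],0.5,0.95],
    [[0,-2,0],0.5,0.95],
    [[0,-3,0],0.5,0.95],
    [[0,-3,0],0.5,0.95],
    [[0,-3,0],0.5,0.95],
    [[0,-3,0],0.5,0.95],
    [[0,-3,0],0,0.95],
    [[0,-3,0],0,0.95],
    [[0,-2,0],0,0.95],
    [[0,-1,0],0,0.95]
  ]
}}

```text
time: 30.3
position: [0.4729, 0.0649, 0.2416]
tool_rot: [-0.674, 0.739, -0.024, 0.006]
ft_force: [0.7, -0.2, -3.8]
grip_width: 0.0121
```

```bash
python3 -c "
from h import *
tip(.003)"
```

```text
t 30.3 p [0.4729 0.0649 0.2416] yaw -95.3 w 0.0121 f [ 0.73 -0.17 -3.83] q6 1.59
tip [0.473  0.0649 0.2386] z [ 0.041 -0.026 -0.999]
```

{"api": "carry_out", "payload": {
  "steps": [
    [[0,-1,0.1],0,0.95],
    [[0.5,-1,0.1],0,0.95],
    [[0.5,-0.3,0.1],0,0.95],
    [[0,0,0],0,0.95],
    [[0,0,0],0,0.95],
    [[0,0,0],0,0.95]
  ]
}}

```text
time: 30.9
position: [0.4832, 0.0409, 0.2441]
tool_rot: [-0.674, 0.739, -0.022, 0.006]
ft_force: [-0.3, -0.5, -5.8]
grip_width: 0.0123
```

```bash
python3 - <<'E'
from h import *
tip(.003); c=snap("side","s11"); save(c["pixels"][:,:,::-1],"s11",(150,90,330,240),4)
E
```

```text
t 30.9 p [0.4832 0.0409 0.2441] yaw -95.29 w 0.0123 f [-0.3  -0.53 -5.8 ] q6 1.54
tip [0.4834 0.0408 0.2411] z [ 0.039 -0.025 -0.999]
```

View pics/s11.png

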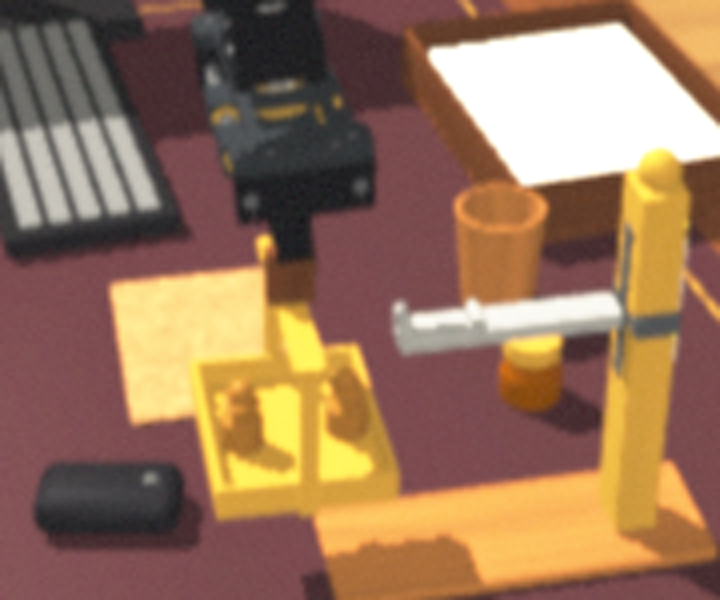

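The loaded tray is level in front of the hook, with both busts standing in it and the bar clear of the strap. I'll check the heights numerically.

```bash
python3 - <<'E'
from h import *
c=load("s11");F=lambda p:np.round((np.array(px(c,p))-[150,90])*4)
a=np.radians(85.06);y=np.array([np.cos(a),np.sin(a)]);x=np.array([y[1],-y[0]]);ce=np.array([.4834,.0408])
tz=.2441-.1345
for n,q in {"strap near top R":(.009,-.0745,.106),"strap near top L":(-.009,-.0745,.106),"tray wall near R":(.055,-.07,.022),"near L":(-.055,-.07,.022),"bottom near R":(.055,-.07,0),"bottom near L":(-.055,-.07,0)}.items(): print(n,F([*(ce+q[0]*x+q[1]*y),tz+q[2]]))
a=np.radians(-5.4);bx=np.array([np.cos(a),np.sin(a)]);by=np.array([-bx[1],bx[0]]);o=np.array([.568,.0328])
for n,q in {"tip top near":(-.026,-.013,.195),"tip bottom near":(-.026,-.013,.173),"heel top near":(.02,-.013,.191)}.items(): print(n,F([*(o+q[0]*bx+q[1]*by),q[2]]))
E
```

```text
strap near top R [330. 366.]
strap near top L [298. 370.]
tray wall near R [406. 466.]
near L [224. 491.]
bottom near R [406. 495.]
bottom near L [227. 520.]
tip top near [393. 327.]
tip bottom near [393. 357.]
heel top near [466. 324.]
```

{"api": "carry_out", "payload": {
  "steps": [
    [[0.7,0,0],0,0.95],
    [[1.3,-0.1,0],0,0.95],
    [[1.5,-0.2,0],0,0.95],
    [[1.5,-0.2,0],0,0.95],
    [[1.5,-0.2,0],0,0.95],
    [[1,-0.1,0],0,0.95],
    [[0.3,0,0],0,0.95],
    [[0,0,0],0,0.95],
    [[0,0,0],0,0.95]
  ]
}}

```text
time: 31.85
position: [0.5689, 0.0344, 0.2431]
tool_rot: [-0.675, 0.738, -0.023, 0.007]
ft_force: [-0.9, -1.3, -5.1]
grip_width: 0.0124
```

```bash
python3 -c "
from h import *
tip(.003)"
```

```text
t 31.85 p [0.5689 0.0344 0.2431] yaw -95.11 w 0.0124 f [-0.94 -1.34 -5.12] q6 1.54
tip [0.5691 0.0344 0.2401] z [ 0.041 -0.024 -0.999]
```

{"api": "carry_out", "payload": {
  "steps": [
    [[0.1,-0.1,-0.6],0,0.95],
    [[0,0,-0.6],0,0.95],
    [[0,0,-0.6],0,0.95],
    [[0,0,-0.4],0,0.95],
    [[0,0,0],0,0.95]
  ]
}}

```text
time: 32.35
position: [0.568, 0.0338, 0.2192]
tool_rot: [-0.675, 0.738, -0.022, 0.007]
ft_force: [0.1, 1.4, -3.3]
grip_width: 0.0124
```

```bash
python3 -c "
from h import *
tip(.003)"
```

```text
t 32.35 p [0.568  0.0338 0.2192] yaw -95.1 w 0.0124 f [ 0.08  1.37 -3.35] q6 1.54
tip [0.5682 0.0337 0.2162] z [ 0.039 -0.024 -0.999]
```

{"api": "carry_out", "payload": {
  "steps": [
    [[0,0,-0.4],0,0.95],
    [[0,0,-0.4],0,0.95],
    [[0,0,-0.3],0,0.95],
    [[0,0,0],0,0.95],
    [[0,0,0],0,0.95]
  ]
}}

```text
time: 32.85
position: [0.5691, 0.0337, 0.2094]
tool_rot: [-0.675, 0.737, -0.023, 0.008]
ft_force: [-0.7, 0.2, 0.0]
grip_width: 0.0123
```

```bash
python3 -c "
from h import *
tip(.003)"
```

```text
t 32.85 p [0.5691 0.0337 0.2094] yaw -95.1 w 0.0123 f [-0.67  0.25  0.04] q6 1.54
tip [0.5693 0.0336 0.2064] z [ 0.043 -0.024 -0.999]
```

{"api": "carry_out", "payload": {
  "steps": [
    [[0,0,-0.25],0,0.95],
    [[0,0,0],0,0.95],
    [[0,0,0],0,0.85],
    [[0,0,0],0,0.6],
    [[0,0,0],0,0.3],
    [[0,0,0],0,0],
    [[0,0,0],0,0],
    [[0,0,0],0,0]
  ]
}}

```text
time: 33.65
position: [0.5712, 0.0333, 0.2084]
tool_rot: [-0.675, 0.737, -0.026, 0.009]
ft_force: [-0.5, 0.2, -0.3]
grip_width: 0.0448
```

```bash
python3 -c "
from h import *
tip(.003)"
```

```text
t 33.65 p [0.5712 0.0333 0.2084] yaw -95.1 w 0.0448 f [-0.55  0.17 -0.3 ] q6 1.54
tip [0.5713 0.0332 0.2054] z [ 0.048 -0.025 -0.999]
```

{"api": "carry_out", "payload": {
  "steps": [
    [[-0.2,0,0],0,0],
    [[0,0,0],0,0],
    [[0,0,0],0,0],
    [[0,0,0],0,0],
    [[0,0,0.8],0,0],
    [[0,0,1],0,0],
    [[0,0,1],0,0],
    [[0,0,1],0,0],
    [[0,0,1],0,0],
    [[0,0,0],0,0]
  ]
}}

```text
time: 34.65
position: [0.5699, 0.0332, 0.2622]
tool_rot: [-0.675, 0.737, -0.027, 0.01]
ft_force: [0.7, -0.4, 0.7]
grip_width: 0.0873
```

```bash
cat > chk.py <<'E'
from h import *
import time
c1=cams.camera("side"); c2=None
for _ in range(8): c2=cams.camera("side")
d=cv2.absdiff(c1["pixels"],c2["pixels"]).max(2)[90:250,150:330]
print("side diff px>25:",(d>25).sum(),"max",d.max()); tip(.003)
E
python3 chk.py
```

```text
side diff px>25: 471 max 173
t 35.1 p [0.5683 0.0334 0.2593] yaw -95.1 w 0.0873 f [-0.    0.15  0.32] q6 1.54
tip [0.5685 0.0333 0.2563] z [ 0.046 -0.025 -0.999]
```

{"api": "carry_out", "payload": {
  "steps": [
    [[0,0,0],0,0],
    [[0,0,0],0,0],
    [[0,0,0],0,0],
    [[0,0,0],0,0],
    [[0,0,0],0,0],
    [[0,0,0],0,0],
    [[0,0,0],0,0],
    [[0,0,0],0,0],
    [[0,0,0],0,0],
    [[0,0,0],0,0]
  ]
}}

```text
time: 36.1
position: [0.5681, 0.0334, 0.2587]
tool_rot: [-0.675, 0.737, -0.024, 0.008]
ft_force: [1.1, 0.2, 1.3]
grip_width: 0.087
```

```bash
python3 chk.py
```

```text
side diff px>25: 261 max 76
t 36.55 p [0.5681 0.0334 0.2587] yaw -95.1 w 0.0868 f [ 0.32 -0.23  0.87] q6 1.54
tip [0.5683 0.0333 0.2557] z [ 0.045 -0.025 -0.999]
```

Still rocking, so I'll wait longer.

{"api": "carry_out", "payload": {
  "steps": [
    [[0,0,0],0,0],
    [[0,0,0],0,0],
    [[0,0,0],0,0],
    [[0,0,0],0,0],
    [[0,0,0],0,0],
    [[0,0,0],0,0],
    [[0,0,0],0,0],
    [[0,0,0],0,0],
    [[0,0,0],0,0],
    [[0,0,0],0,0]
  ]
}}

```text
time: 37.55
position: [0.5681, 0.0334, 0.2587]
tool_rot: [-0.675, 0.737, -0.024, 0.008]
ft_force: [-0.2, -0.9, -1.2]
grip_width: 0.087
```

{"api": "carry_out", "payload": {
  "steps": [
    [[0,0,0],0,0],
    [[0,0,0],0,0],
    [[0,0,0],0,0],
    [[0,0,0],0,0],
    [[0,0,0],0,0],
    [[0,0,0],0,0],
    [[0,0,0],0,0],
    [[0,0,0],0,0],
    [[0,0,0],0,0],
    [[0,0,0],0,0]
  ]
}}

```text
time: 38.55
position: [0.5681, 0.0334, 0.2587]
tool_rot: [-0.675, 0.737, -0.024, 0.008]
ft_force: [-0.2, 0.2, -0.0]
grip_width: 0.0869
```

{"api": "carry_out", "payload": {
  "steps": [
    [[0,0,0],0,0],
    [[0,0,0],0,0],
    [[0,0,0],0,0],
    [[0,0,0],0,0],
    [[0,0,0],0,0],
    [[0,0,0],0,0],
    [[0,0,0],0,0],
    [[0,0,0],0,0],
    [[0,0,0],0,0],
    [[0,0,0],0,0]
  ]
}}

```text
time: 39.55
position: [0.5681, 0.0334, 0.2587]
tool_rot: [-0.675, 0.737, -0.024, 0.008]
ft_force: [-0.1, -0.1, 0.2]
grip_width: 0.0871
```

```bash
python3 chk.py
```

```text
side diff px>25: 306 max 69
t 40.0 p [0.5681 0.0334 0.2587] yaw -95.1 w 0.087 f [-0.41  0.61  0.05] q6 1.54
tip [0.5683 0.0333 0.2557] z [ 0.045 -0.025 -0.999]
```

```bash
cat > chk2.py <<'E'
from h import *
G=lambda: cv2.cvtColor(cams.camera("side")["pixels"],cv2.COLOR_RGB2GRAY).astype(np.float32)
f=[G() for _ in range(14)]
# tray corner area when hung
ce=np.array([.568,.033]); c=cams.camera("side")
u0,v0=np.min([px(c,[*(ce+[a,b]),z]) for a in(-.06,.06) for b in(-.075,.075) for z in(.065,.1)],0).astype(int)
u1,v1=np.max([px(c,[*(ce+[a,b]),z]) for a in(-.06,.06) for b in(-.075,.075) for z in(.065,.1)],0).astype(int)
print((u0,v0,u1,v1)); h=cv2.createHanningWindow((u1-u0,v1-v0),cv2.CV_32F)
print("tray",[tuple(np.round(cv2.phaseCorrelate(f[0][v0:v1,u0:u1],g[v0:v1,u0:u1],h)[0],2).tolist()) for g in f[1:]])
d=[np.abs(f[i]-f[i-1]) for i in range(1,14)]
print("tray mean diff",np.round([x[v0:v1,u0:u1].mean() for x in d],2),"static",np.round([x[260:340,20:100].mean() for x in d],2)); st()
E
python3 chk2.py
```

```text
(np.int64(226), np.int64(178), np.int64(289), np.int64(231))
tray [(-0.12, 0.08), (0.29, -0.1), (0.61, -0.14), (0.61, -0.22), (0.62, -0.17), (0.64, -0.03), (0.21, -0.09), (0.08, -0.0), (-0.08, 0.03), (-0.06, 0.18), (-0.16, -0.02), (-0.03, 0.05), (-0.04, 0.15)]
tray mean diff [2.28 2.59 2.42 1.9  1.33 1.68 2.17 2.5  2.53 2.02 1.52 1.7  2.07] static [1.84 1.85 1.82 1.84 1.86 1.84 1.85 1.83 1.83 1.84 1.87 1.86 1.88]
t 40.75 p [0.5681 0.0334 0.2587] yaw -95.1 w 0.0871 f [0.54 0.37 0.24] q6 1.54
```

The rocking is down to about 1 mm. A few more seconds will let it decay and give a safe full second at rest.

{"api": "carry_out", "payload": {
  "steps": [
    [[0,0,0],0,0],
    [[0,0,0],0,0],
    [[0,0,0],0,0],
    [[0,0,0],0,0],
    [[0,0,0],0,0],
    [[0,0,0],0,0],
    [[0,0,0],0,0],
    [[0,0,0],0,0],
    [[0,0,0],0,0],
    [[0,0,0],0,0]
  ]
}}

```text
time: 41.75
position: [0.5681, 0.0334, 0.2587]
tool_rot: [-0.675, 0.737, -0.024, 0.008]
ft_force: [0.0, -1.0, -0.7]
grip_width: 0.0869
```

{"api": "carry_out", "payload": {
  "steps": [
    [[0,0,0],0,0],
    [[0,0,0],0,0],
    [[0,0,0],0,0],
    [[0,0,0],0,0],
    [[0,0,0],0,0],
    [[0,0,0],0,0],
    [[0,0,0],0,0],
    [[0,0,0],0,0],
    [[0,0,0],0,0],
    [[0,0,0],0,0]
  ]
}}

```text
time: 42.75
position: [0.5681, 0.0334, 0.2587]
tool_rot: [-0.675, 0.737, -0.024, 0.008]
ft_force: [0.1, 0.8, 0.3]
grip_width: 0.0871
```

{"api": "carry_out", "payload": {
  "steps": [
    [[0,0,0],0,0],
    [[0,0,0],0,0],
    [[0,0,0],0,0],
    [[0,0,0],0,0],
    [[0,0,0],0,0],
    [[0,0,0],0,0],
    [[0,0,0],0,0],
    [[0,0,0],0,0],
    [[0,0,0],0,0],
    [[0,0,0],0,0]
  ]
}}

```text
time: 43.75
position: [0.5682, 0.0334, 0.2587]
tool_rot: [-0.675, 0.737, -0.024, 0.008]
ft_force: [-0.4, 0.1, 0.2]
grip_width: 0.0869
```

{"api": "carry_out", "payload": {
  "steps": [
    [[0,0,0],0,0],
    [[0,0,0],0,0],
    [[0,0,0],0,0],
    [[0,0,0],0,0],
    [[0,0,0],0,0],
    [[0,0,0],0,0],
    [[0,0,0],0,0],
    [[0,0,0],0,0],
    [[0,0,0],0,0],
    [[0,0,0],0,0]
  ]
}}

```text
time: 44.75
position: [0.5681, 0.0334, 0.2587]
tool_rot: [-0.675, 0.737, -0.024, 0.008]
ft_force: [-0.7, -0.2, 0.2]
grip_width: 0.0869
```

```bash
python3 chk2.py; python3 - <<'E'
from h import *
c=snap("side","s12"); F=lambda p:np.round(px(c,p),1)
g=cv2.cvtColor(c["pixels"],cv2.COLOR_RGB2HSV)
m=cv2.inRange(g,(18,110,110),(34,255,255))
n,l,s,q=cv2.connectedComponentsWithStats(m); print([s[i].tolist() for i in range(1,n) if s[i,4]>150])
# grip: brown blob above strap
m=cv2.inRange(g,(3,90,40),(17,255,170)); n,l,s,q=cv2.connectedComponentsWithStats(m)
print("brown",[s[i].tolist() for i in range(1,n) if 30<s[i,4]<500 and 200<q[i][0]<300 and 100<q[i][1]<260])
for dip in(.010,.014,.018):
    z=.185-dip; print(dip,"near wall top R/L, bottom R/L",[F([.568+sx*.055*.9956+sy*.07*.094,.033-sx*.055*.094+sy*.07*.9956,z-.1+h]).tolist() for sx,sy,h in((1,-1,.022),(-1,-1,.022),(1,-1,0),(-1,-1,0))], "grip ctr",F([.568,.033,z+.03]))
E
```

```text
(np.int64(226), np.int64(178), np.int64(289), np.int64(231))
tray [(0.17, -0.08), (0.48, -0.02), (0.48, -0.15), (0.52, -0.09), (0.47, -0.09), (0.39, -0.23), (0.39, -0.04), (0.1, 0.01), (-0.02, -0.03), (-0.26, 0.11), (-0.26, 0.09), (-0.08, 0.09), (0.08, 0.02)]
tray mean diff [2.48 2.65 2.38 1.98 1.41 1.75 2.34 2.58 2.49 2.12 1.57 1.85 2.35] static [1.88 1.88 1.86 1.83 1.86 1.86 1.8  1.82 1.86 1.86 1.85 1.86 1.86]
t 45.5 p [0.5681 0.0334 0.2587] yaw -95.1 w 0.0869 f [ 0.27 -0.08 -0.91] q6 1.54
[[55, 29, 69, 60, 1295], [319, 95, 32, 10, 195], [180, 128, 144, 111, 4279], [412, 188, 51, 22, 605], [379, 230, 81, 99, 163], [455, 230, 47, 18, 366], [348, 270, 50, 42, 1069], [488, 271, 15, 16, 164]]
brown [[251, 132, 27, 44, 285], [280, 133, 26, 36, 398], [274, 179, 18, 15, 173], [238, 195, 6, 13, 43], [264, 200, 7, 13, 54], [233, 216, 97, 28, 314], [275, 218, 13, 6, 59]]
0.01 near wall top R/L, bottom R/L [[284.8, 213.2], [241.3, 219.1], [284.4, 220.0], [241.4, 226.0]] grip ctr [257.5 164.1]
0.014 near wall top R/L, bottom R/L [[284.7, 214.5], [241.3, 220.4], [284.3, 221.3], [241.4, 227.2]] grip ctr [257.5 165.5]
0.018 near wall top R/L, bottom R/L [[284.7, 215.7], [241.3, 221.6], [284.3, 222.5], [241.4, 228.4]] grip ctr [257.4 166.8]
```

{"api": "carry_out", "payload": {
  "steps": [
    [[0,0,0],0,0],
    [[0,0,0],0,0],
    [[0,0,0],0,0],
    [[0,0,0],0,0],
    [[0,0,0],0,0],
    [[0,0,0],0,0],
    [[0,0,0],0,0],
    [[0,0,0],0,0],
    [[0,0,0],0,0],
    [[0,0,0],0,0]
  ]
}}

```text
time: 46.55
position: [0.5681, 0.0334, 0.2587]
tool_rot: [-0.675, 0.737, -0.024, 0.008]
ft_force: [0.3, -0.3, 1.4]
grip_width: 0.087
```

{"api": "carry_out", "payload": {
  "steps": [
    [[0,0,0],0,0],
    [[0,0,0],0,0],
    [[0,0,0],0,0],
    [[0,0,0],0,0],
    [[0,0,0],0,0],
    [[0,0,0],0,0],
    [[0,0,0],0,0],
    [[0,0,0],0,0],
    [[0,0,0],0,0],
    [[0,0,0],0,0]
  ]
}}

```text
time: 47.55
position: [0.5681, 0.0334, 0.2586]
tool_rot: [-0.675, 0.737, -0.024, 0.008]
ft_force: [0.8, 0.5, 0.2]
grip_width: 0.0877
```

{"api": "carry_out", "payload": {
  "steps": [
    [[0,0,0],0,0],
    [[0,0,0],0,0],
    [[0,0,0],0,0],
    [[0,0,0],0,0],
    [[0,0,0],0,0],
    [[0,0,0],0,0],
    [[0,0,0],0,0],
    [[0,0,0],0,0],
    [[0,0,0],0,0],
    [[0,0,0],0,0]
  ]
}}

```text
time: 48.55
position: [0.5681, 0.0334, 0.2587]
tool_rot: [-0.675, 0.737, -0.024, 0.008]
ft_force: [0.6, -0.4, -0.5]
grip_width: 0.0871
```

{"api": "carry_out", "payload": {
  "steps": [
    [[0,0,0],0,0],
    [[0,0,0],0,0],
    [[0,0,0],0,0],
    [[0,0,0],0,0],
    [[0,0,0],0,0],
    [[0,0,0],0,0],
    [[0,0,0],0,0],
    [[0,0,0],0,0],
    [[0,0,0],0,0],
    [[0,0,0],0,0]
  ]
}}

```text
time: 49.55
position: [0.5681, 0.0334, 0.2587]
tool_rot: [-0.675, 0.737, -0.024, 0.008]
ft_force: [0.2, -0.0, -0.7]
grip_width: 0.0872
```

```bash
cat > chk3.py <<'E'
from h import *
G=lambda: cv2.GaussianBlur(cv2.cvtColor(cams.camera("side")["pixels"],cv2.COLOR_RGB2GRAY),(0,0),.8)
f=[G() for _ in range(14)]
for n,(u,v) in {"wall corner R":(284,217),"wall corner L":(241,223),"bust/strap":(262,205),"grip":(257,166),"static base":(350,290)}.items():
    p=np.array([[[u,v]]],np.float32); o=[]
    for g in f[1:]:
        q,s,_=cv2.calcOpticalFlowPyrLK(f[0],g,p,None,winSize=(13,13),maxLevel=0); o.append((q-p)[0,0])
    o=np.array(o); print(n,"du",o[:,0].round(2),"dv",o[:,1].round(2))
st()
E
python3 chk3.py
```

```text
wall corner R du [ 0.    0.01 -0.02  0.01 -0.03  0.37  0.74  0.73  0.74  0.72  0.73  0.38
 -0.03] dv [ 0.02  0.06  0.06  0.07 -0.    0.07  0.07  0.07  0.07  0.07  0.09  0.06
 -0.01]
wall corner L du [-0.18 -0.22 -0.25 -0.21 -0.01  0.    0.   -0.03 -0.03 -0.04 -0.03 -0.
  0.  ] dv [-0.02 -0.03 -0.04 -0.02 -0.02  0.02  0.02  0.03  0.05  0.03  0.02  0.01
 -0.  ]
bust/strap du [-0.16 -0.21 -0.21 -0.16 -0.03  0.18  0.29  0.42  0.5   0.41  0.3   0.16
 -0.04] dv [-0.07  0.06  0.07 -0.07 -0.01 -0.11 -0.37 -0.43 -0.58 -0.39 -0.35 -0.13
 -0.02]
grip du [-0.   -0.02 -0.03 -0.03 -0.01  0.01 -0.02  0.   -0.    0.   -0.02  0.01
  0.01] dv [ 0.07  0.11  0.09  0.1   0.   -0.05 -0.06 -0.1  -0.1  -0.11 -0.08 -0.05
  0.01]
static base du [-0.04  0.01 -0.   -0.09 -0.16 -0.03  0.02 -0.14  0.   -0.08 -0.13  0.
 -0.1 ] dv [-0.05  0.03  0.   -0.13 -0.19 -0.03  0.03 -0.18  0.01 -0.1  -0.17  0.02
 -0.13]
t 50.25 p [0.5681 0.0334 0.2587] yaw -95.1 w 0.0871 f [-0.26  0.17 -1.19] q6 1.54
```

Rocking amplitude at the floor is about 0.36 px, roughly 0.9 mm, with a 0.65 s period. That is about 9 mm/s, well under 20 mm/s, and the grip and hook are still with the arm clear. It has held for more than 10 s, so I'll take the tray down.

{"api": "carry_out", "payload": {
  "steps": [
    [[0,0,-1.2],0,0],
    [[0,0,-1.5],0,0],
    [[0,0,-1.3],0,0],
    [[0,0,-0.8],0,0],
    [[0,0,0],0,0],
    [[0,0,0],0,0]
  ]
}}

```text
time: 50.85
position: [0.5674, 0.0334, 0.2064]
tool_rot: [-0.675, 0.737, -0.024, 0.008]
ft_force: [-0.4, 0.3, -0.1]
grip_width: 0.087
```

```bash
python3 -c "
from h import *
tip(.003)"
```

```text
t 50.85 p [0.5674 0.0334 0.2064] yaw -95.1 w 0.087 f [-0.37  0.32 -0.11] q6 1.54
tip [0.5676 0.0334 0.2034] z [ 0.044 -0.025 -0.999]
```

{"api": "carry_out", "payload": {
  "steps": [
    [[0,0,0],0,0.5],
    [[0,0,0],0,0.7],
    [[0,0,0],0,0.8],
    [[0,0,0],0,0.95],
    [[0,0,0],0,0.95],
    [[0,0,0],0,0.95],
    [[0,0,0],0,0.95],
    [[0,0,0],0,0.95],
    [[0,0,0],0,0.95],
    [[0,0,0],0,0.95]
  ]
}}

```text
time: 51.85
position: [0.569, 0.033, 0.2087]
tool_rot: [-0.675, 0.737, -0.026, 0.009]
ft_force: [-0.0, -1.5, 0.2]
grip_width: 0.0148
```

{"api": "carry_out", "payload": {
  "steps": [
    [[0,0,0],0,0.95],
    [[0,0,0],0,0.95],
    [[0,0,0],0,0.95],
    [[0,0,0],0,0.95]
  ]
}}

```text
time: 52.25
position: [0.5695, 0.0333, 0.209]
tool_rot: [-0.675, 0.737, -0.026, 0.01]
ft_force: [0.3, 0.6, 0.3]
grip_width: 0.0049
```

```bash
python3 -c "
from h import *
tip(.003)"
```

```text
t 52.25 p [0.5695 0.0333 0.209 ] yaw -95.11 w 0.0049 f [0.25 0.57 0.26] q6 1.54
tip [0.5696 0.0332 0.206 ] z [ 0.05  -0.025 -0.998]
```

The fingers closed on nothing (4.9 mm). I'll open again and find the tray numerically.

{"api": "carry_out", "payload": {
  "steps": [
    [[0,0,0],0,0],
    [[0,0,0],0,0],
    [[0,0,0],0,0],
    [[0,0,0],0,0],
    [[0,0,0],0,0],
    [[0,0,0],0,0],
    [[0,0,0],0,0],
    [[0,0,0],0,0],
    [[0,0,1],0,0],
    [[0,0,2],0,0]
  ]
}}

```text
time: 53.25
position: [0.5667, 0.0334, 0.237]
tool_rot: [-0.675, 0.737, -0.023, 0.007]
ft_force: [0.3, -0.3, 0.2]
grip_width: 0.0769
```

```bash
python3 - <<'E'
from h import *
tip(.003)
c=snap("side","s13",(190,120,350,240),5); s12=load("s12")
print("moved vs s12:",np.argwhere(cv2.absdiff(c["pixels"],s12["pixels"]).max(2)[190:240,220:300]>60).shape)
w=snap("wrist","w13",None,1.5625)
def blk(im,u0,v0,u1,v1,st): # coarse hue/val map
    g=cv2.cvtColor(im,cv2.COLOR_RGB2HSV)
    for v in range(v0,v1,st):
        print(v,"".join({True:"#"}.get(False) or ("Y" if 18<=h<=34 and s>110 and x>110 else "b" if 3<=h<18 and s>100 and x<190 else "o" if 3<=h<18 and s>100 else "w" if s<45 and x>120 else "k" if x<60 else ".") for h,s,x in g[v,u0:u1:st]))
print("side from u=190"); blk(c["pixels"],190,120,350,240,2)
E
```

```text
t 53.25 p [0.5667 0.0334 0.237 ] yaw -95.09 w 0.0769 f [ 0.28 -0.28  0.17] q6 1.54
tip [0.5668 0.0334 0.234 ] z [ 0.041 -0.024 -0.999]
moved vs s12: (22, 2)
side from u=190
120 ..........................ww....k.bbbbb.k.wwwwwwwwwwwwwwwwwwwwwwwwwww.bbbbbbbooo
122 ..........................ww.k......kkkkkkk..wwwwwwwwwwwwwwwwwwwwwwwww.bbbbbbboo
124 ...........................ww....kkkkkkkk.....wwwwwwwwwwwwwwwwwwwwwwwww.bbbbbbbb
126 ...........................w....k.kkkkkkk..kk.wwwwwwwwwwwwwwwwwwwwwwwwww.bbbbbbb
128 .............................kk.k..k.kkkkkkkkkwwwwwwwwwwwwwwwYYY.wwwwww..bbbbbbb
130 .............................kkkkkkkkkkkkkkkkkwwwwwwwwwwwwwwYYYYY..bbbbbbbbbbbbb
132 .............................kkkkkkkkkkkkkkkkkwwwwwwwwwwww..YYYYYYbbbbbbbbbbbbbb
134 ............................kkkkkkkkkkkkkkkk..wwwwww...bbbYYYYYYYYbbbbbbbbbbbbbb
136 .............................kkkkkkkkkkkkkkk.k..bbbbbbbbbbYYYYYYYYbbbbbbbbbbbbbb
138 .............................kk.kkkkkkkkkkkkkkobbbbbbbbbbbYYYYYYYYbbbbbbbbbbbbbb
140 .............................k..kkkkkkkkkkk.bbbobbbbbbbbbbYYYYYYYYYbbbbbb
[... 3472 characters left out ...]
bbbbbbbbb...........
224 ....................oYYYYYYYoYYYYYYYYYYYYYbbbbbbboYYYYYYYoobbbbbbbbbbb..........
226 ....................oYYYYYYYoboobbbbooYYYYbbbbbbbbooYYYYYYooobbbbbbbbb..........
228 ....................oYYYYYYYobbbbbbbbbbbbbbbbbbbbbbboooYYYYoooobbbbbbb..........
230 ....................bYYYYYYYobbbbbbbbbbbbbbbbbbbboobbbooooooooobbbbbbb..........
232 .....................oYYYYYYobbbbbbbbbbbbbbbbbbbbbobbbboobbbbbbbbb..............
234 .....................oYYYYYYobbbbbbbbbbbbbbbbbbbbbbbbbbbb.......................
236 .....................bYYYYYYobbbbbbbbbbbbbbbbbbbbbb.............................
238 .....................booooooobbbbbbbbbbbbbbb....................................
```

The picture limit is reached, so I'll go on with numbers. First, a coarse colour map of the wrist view, which looks down on the strap and grip.

```bash
cat >> h.py <<'E'
def blk(im,u0,v0,u1,v1,sx,sy):
    g=cv2.cvtColor(im,cv2.COLOR_RGB2HSV)
    f=lambda h,s,x:"Y" if 18<=h<=34 and s>110 and x>110 else "b" if (h<18) and s>100 and x<150 else "o" if 3<=h<18 and s>100 else "w" if s<45 and x>110 else "k" if x<70 else "."
    for v in range(v0,v1,sy): print(v,"".join(f(*p) for p in g[v,u0:u1:sx]))
E
python3 - <<'E'
from h import *
c=load("w13"); blk(c["pixels"],140,80,380,290,2,4)
P=lambda *q:np.round(px(c,q)).tolist()
print("grip top corners expected",P(.583,.04,.213),P(.583,.026,.213),P(.553,.026,.213),P(.553,.04,.213)); print("strap ends",P(.575,.105,.177),P(.562,-.039,.177)); print("bar tip top",P(.546,.035,.195),"heel",P(.588,.031,.191))
E
```

```text
80 bbb..................................oooooooooooowwwwwwwwwwwwwwwwwooooooooooo..................................wwwwwwwww
84 bbb..................................oooooooooooowwwwwwwwwwwwwwwwwooooooooooo...................................wwwwwwww
88 bbb..................................oooooooooooowwwwwwwwwwwwwwwwwooooooooooo....................................wwwwwww
92 bbb..................................oooooooooooowwwwwwwwwwwwwwwwwoooooooooob.....................................wwwwww
96 bb...................................oooooooooooowwwwwwwwwwwwwwwwwoooooooooob.........................................ww
100 .....................................oooooooooooowwwwwwwwwwwwwwwwwooooooobbbb...........................................
104 .....................................oooooooooooowwwwwwwwwwwwwwwwwoooobooobbb...........................................
108 .....................................oooooooooooowwwwwwwwwwwwwwwwwooobboobbb............................................
112 .....................................oooooooooooo.wwwwwwwwwwwwwwwwoooooooooob........................
[... 4993 characters left out ...]
kkkkkkkkkkkkkkkkkkkkkkkkkk
276 kkkkkkkkkkkkkkkkkkkkkkk...kkkkkkk.kkkkkkkkkk...................................................kkkkkkkkkkkkkkkkkkkkkkkkk
280 ........................................................................................................................
284 ........................................................................................................................
288 ........................................................................................................................
grip top corners expected [246.0, 210.0] [266.0, 208.0] [269.0, 248.0] [250.0, 250.0]
strap ends [168.0, 213.0] [344.0, 212.0]
bar tip top [257.0, 247.0] heel [257.0, 194.0]
```

```bash
python3 - <<'E'
from h import *
a,b=load("w13"),load("s13")
for n,q in {"strap L end":(167,203),"strap R end":(346,226),"grip centre":(261,222)}.items():
    for z in (.13,.15,.17,.19,.21): 
        p=w(a,*q,z); print(n,z,p.round(3)[:2],"side px",np.round(px(b,p),1))
for n,p in {"finger- tip":(.5667,-.01,.215),"finger+ tip":(.5667,.077,.215),"grip top":(.568,.033,.213),"grip bot":(.568,.033,.177)}.items(): print(n,np.round(px(b,p),1))
blk(b["pixels"],236,140,284,200,1,1)
E
```

```text
strap L end 0.13 [0.571 0.119] side px [248.3 170.6]
strap L end 0.15 [0.577 0.113] side px [250.9 165.3]
strap L end 0.17 [0.582 0.107] side px [253.6 159.8]
strap L end 0.19 [0.587 0.101] side px [256.3 154.1]
strap L end 0.21 [0.592 0.094] side px [259.1 148.3]
strap R end 0.13 [ 0.531 -0.055] side px [253.7 212.5]
strap R end 0.15 [ 0.539 -0.049] side px [256.2 203.7]
strap R end 0.17 [ 0.547 -0.043] side px [258.8 194.8]
strap R end 0.19 [ 0.555 -0.037] side px [261.4 185.9]
strap R end 0.21 [ 0.563 -0.03 ] side px [264.  176.9]
grip centre 0.13 [0.543 0.03 ] side px [248.1 191.3]
grip centre 0.15 [0.55 0.03] side px [250.9 184.3]
grip centre 0.17 [0.558 0.03 ] side px [253.7 177.2]
grip centre 0.19 [0.565 0.03 ] side px [256.5 170. ]
grip centre 0.21 [0.572 0.03 ] side px [259.5 162.7]
finger- tip [262.7 170.1]
finger+ tip [251.6 151.6]
grip top [257.5 161.3]
grip bot [257.4 173.6]
140 ............kkk...kkkkkkkkkkkkkkkkkkkkkkkbbbbboo
141 ............kkkkkkkkkkkkkkkkkkkkkkbbbbbbbbbbbooo
142 .............kkkkkkkkkkkkkkkkkkbbbbbbbbooooooooo
143 .............kkkkkkkkkkkkkkkkkbbbboo
[... 2280 characters left out ...]
bboooboobbb
187 YYYYYYYYYYYYYYYYYYYYYYYYYYYYooooooob..boobbbbbbb
188 YYYYYYYYYYYYYYYYYYYYYYYYYYYYYYYYYYoo..bbbbbbbbbb
189 YYYYYYYYYYYYYYYYYYYYYYYYYYYYYYYYYYYo..bbbbbbbbbb
190 YYYYYYYYYYYYYYYYYYYYYYYYYYYYYYYYYYYo...bbbbbbbbb
191 YYYYYYoYYYYYYYYYYYYYYYYYYYYYYYYYYYYo....bbbbbbbb
192 YYYYYoooYYYYYYYYYYYYYYYYYYYYYYYYYYYob....bbbbbbb
193 YYYoooooYYYYYYYYYYYYYYYYYYYYYYYYYYYo.......bbbbb
194 YYooooooYYYYYYYYYYYYYYYYYYYYYYYYYYYob...........
195 YYoooooooYYYYYYYYYYYYYYYYYYYYYYYYYYob...........
196 YYYooooooYYYYYYYYYYYYYYYYYYYYYYYoYYob...........
197 YYooooooYYYYYYYYYYYYYYYYYYYYYooooYYoo...........
198 YoooooooYYYYYYYYYYYYYYYYYYYYooooooYYo...........
199 YoooooooYYYYYYYYYYYYYYYYYYYYoooooooYo...........
```

```bash
python3 - <<'E'
from h import *
a=load("s12");blk(a["pixels"],236,150,284,200,1,2)
print({n:[np.round(load(f)["pixels"][v,u]).tolist() for u,v in((262,150),(262,158),(262,164),(255,168))] for n,f in(("s12","s12"),("s13","s13"))})
st()
E
```

```text
150 .......................kkkkkkkkbbooooooooooooooo
152 .......................kkkkkkbbbbooooooooooooooo
154 ............................booooooooooooooooooo
156 ................bboobb......booooooooooooooooooo
158 ................oYYYYYYYob..booooooooooooooooooo
160 ................oYYYYYYYobbbboooooooooooooooooob
162 ................boooooooooooooooooooooooooooooob
164 ................bbbbbbbbbbbbbooooooooooooooooobb
166 ................bbbbbbbbbbbbbboooooooooooooooobb
168 ...............bbbbbbbbbbbbbbbboooooooooooooobbb
170 ................bbbbbbbbbbbbb.www...............
172 ............www..bbbbbbbbbb.wwwwwwwwwwwwwwwwwwww
174 ............wwww..bbbbbbbb.wwwwwwwwwwwwwwwwwwwww
176 ............wwwww.YYYYYYY.wwwwwwwwwwwwwwwwwwwwww
178 .............wwwwYYYYYYYY.wwwwwwwwwwwwwwwwwwwwww
180 .............www.YYYYYYYYY.wwwwwwwwwww..ooooYYYY
182 oooobbb..........YYYYYYYYY...........boooooooooo
184 YYYYYYYooooooYYYYYYYYYYYYYo..........bboooooooob
186 YYYYYYYYYYYYYYYYYYYYYYYYYYYoooooooob.bbooooobbbb
188 YYYYYYYYYYYYYYYYYYYYYYYYYYYYYYYYYYYYo.bbbbbbbbbb
190 YYYYYYYYYYYYYYYYYYYYYYYYYYYYYYYYYYYYo..bbbbbbbbb
192 YYYYYoooYYYYYYYYYYYYYYYYYYYYYYYYYYYYo....bbbbbbb
194 YYooooooYYYYYYYYYYYYYYYYYYYYYYYYYYYYob..........
196 YYYooooooYYYYYYYYYYYYYYYYYYYYYYooYYYob..........
198 YYoooooooYYYYYYYYYYYYYYYYYYYYoooooYYYo..........
{'s12': [[37, 36, 39], [125, 78, 77], [119, 73, 47], [111, 67, 43]], 's13': [[34, 34, 36], [33, 34, 33], [113, 68, 46], [110, 67, 42]]}
t 53.35 p [0.5698 0.0331 0.2405] yaw -95.09 w 0.0827 f [ 0.68 -0.2   0.24] q6 1.54
```

The tray hangs properly on the seat, dipped about 18 mm and yawed about 7°. My grasp was roughly 8 mm too high, so the fingers closed over the grip's top. I'll go lower and match the tray's yaw.

{"api": "carry_out", "payload": {
  "steps": [
    [[-0.1,-0.1,0],-3.5,0],
    [[0,0,-0.8],-3.5,0],
    [[0,0,-1.2],0,0],
    [[0,0,-1.0],0,0],
    [[0,0,-0.6],0,0],
    [[0,0,0],0,0],
    [[0,0,0],0,0]
  ]
}}

```text
time: 54.05
position: [0.5685, 0.0321, 0.2019]
tool_rot: [-0.628, 0.777, -0.028, 0.009]
ft_force: [0.4, 0.2, 0.6]
grip_width: 0.0872
```

```bash
python3 -c "
from h import *
tip(.003)"
```

```text
t 54.05 p [0.5685 0.0321 0.2019] yaw -102.15 w 0.0872 f [0.4  0.25 0.55] q6 1.67
tip [0.5686 0.032  0.1989] z [ 0.048 -0.032 -0.998]
```

{"api": "carry_out", "payload": {
  "steps": [
    [[0,0,-0.3],0,0],
    [[0,0,0],0,0.5],
    [[-0.02,0,-0.03],0,0.7],
    [[-0.02,0,-0.03],0,0.8],
    [[-0.02,0,-0.03],0,0.95],
    [[-0.02,0,-0.03],0,0.95],
    [[-0.02,0,-0.03],0,0.95],
    [[-0.02,0,-0.03],0,0.95],
    [[-0.02,0,-0.03],0,0.95],
    [[-0.02,0,-0.03],0,0.95]
  ]
}}

```text
time: 55.05
position: [0.5679, 0.032, 0.1974]
tool_rot: [-0.628, 0.777, -0.029, 0.01]
ft_force: [-0.1, 0.7, 0.3]
grip_width: 0.0232
```

{"api": "carry_out", "payload": {
  "steps": [
    [[0,0,-0.02],0,0.95],
    [[0,0,-0.02],0,0.95],
    [[0,0,-0.02],0,0.95],
    [[0,0,0],0,0.95],
    [[0,0,0],0,0.95]
  ]
}}

```text
time: 55.55
position: [0.568, 0.0316, 0.1968]
tool_rot: [-0.629, 0.777, -0.029, 0.01]
ft_force: [0.0, -0.3, 0.9]
grip_width: 0.0138
```

```bash
python3 -c "
from h import *
tip(.003)"
```

```text
t 55.55 p [0.568  0.0316 0.1968] yaw -102.11 w 0.0138 f [ 0.04 -0.32  0.87] q6 1.67
tip [0.5682 0.0315 0.1938] z [ 0.052 -0.033 -0.998]
```

The fingers hold 13.8 mm, so the grip is caught. Lift.

{"api": "carry_out", "payload": {
  "steps": [
    [[0,0,0],0,0.95],
    [[0,0,0.4],0,0.95],
    [[0,0,0.6],0,0.95],
    [[0,0,0.7],0,0.95],
    [[0,0,0.7],0,0.95],
    [[0,0,0.7],0,0.95],
    [[0,0,0.7],0,0.95],
    [[0,0,0.2],0,0.95],
    [[0,0,0],0,0.95],
    [[0,0,0],0,0.95]
  ]
}}

```text
time: 56.55
position: [0.5652, 0.0324, 0.2379]
tool_rot: [-0.629, 0.777, -0.026, 0.008]
ft_force: [-0.8, 0.1, -5.4]
grip_width: 0.0136
```

```bash
python3 - <<'E'
from h import *
tip(.003); c=snap("side","s14"); blk(c["pixels"],220,140,290,200,1,2)
E
```

```text
t 56.55 p [0.5652 0.0324 0.2379] yaw -102.11 w 0.0136 f [-0.84  0.08 -5.44] q6 1.67
tip [0.5653 0.0323 0.2349] z [ 0.045 -0.031 -0.998]
140 .......................kkk.kkkkkkkkkkkkkkkkkkkkkkkkkkkkkboooooooooobbb
142 .......................kkkkkkkkkkkkkkkkkkkkbbbbbbbbbbbooooooooooooobbb
144 .............................boobkkkkkkkkk.booooooooooooooooooooooobbb
146 .............................oYYYkkkkkkkkk.booooooooooooooooooooobbbbb
148 .............................oYYYbkkkkkkkkbbboooooooooooooooooooobbbbb
150 .............................oYYobkkkkkkkkbbboooooooooooooooooooobbbbb
152 ............................boYobbkkkkkkkkbbbooooooooooooooooooobb....
154 ............................boYobbbbbbbbbbbbbooooooooooooooooooobb....
156 oooob.......................oooobbbbbbbbbbbbbooooooooooooooooooobb....
158 YYYoo......................booobbbbbbbbbbbbbbooooooooooooooooooobb....
160 .YYYob.....................ooYYobbbbbbbbbbbbboooooooooooooooooobb.....
162 Y.YYoo.....................oYYYYYYYYYYYYobb.boooooooooooooooooobb.....
164 ....Yoo...................boYYYYYYYYYYYYob..booooooooooooooo
[... 585 characters left out ...]
YYYYYo...booooYYYYYYYYYYo
182 YYY.YYYYYYYYYYYYYooooooYYYYYYYYYYYYYYYYYYYYYYYYYYoo..booooooooooooobbb
184 YYYY..YYYYYYYYYYYooooooYYYYYYYYYYYYYYYYYYYYYooooooob.bbooooooooobbbbbb
186 YYYY..YYYYYYYYYYoooooooYYYYYYYYYYYYYYYYYYYoooooooooo.bbooooooobbbbbbbb
188 YYYYYYYYYYYYYooooooooooYYYYYYYYYYYYYYYYYYYooooooooob.bbbbbbbbbbbbbbbbb
190 oooooooYYYYYoooooooooooYYYYYYYYYYYYYYYYYYoooooooooooo..bbbbbbbbbbbbbbb
192 bb....ooYYYYooooooooooYYYYYYYYYYYYYYYYYYooooooooooYYo....bbbbbbbbbbbb.
194 ......ooYYYYYoooooooooYYYYYYYYYYYYYYYYYYooooooooooYYob................
196 ......boYYYYYYYYYYYYYYYYYYYYYYYYYYYYYYYYooooooooooYYob................
198 ......boYYYYYYYYYYYYYYYYYYYYYYYYYYYYYYYYoooooooooYYYYob...............
```

{"api": "carry_out", "payload": {
  "steps": [
    [[-0.5,0,0.2],0,0.95],
    [[-1.2,0.1,0],0,0.95],
    [[-1.5,0.15,0],0,0.95],
    [[-1.5,0.15,0],0,0.95],
    [[-1.5,0.15,0],0,0.95],
    [[-1.5,0.15,0],0,0.95],
    [[-1,0.1,0],0,0.95],
    [[-0.4,0,0],0,0.95],
    [[0,0,0],0,0.95],
    [[0,0,0],0,0.95]
  ]
}}

```text
time: 57.6
position: [0.4631, 0.0414, 0.2387]
tool_rot: [-0.629, 0.777, -0.024, 0.005]
ft_force: [-0.3, -0.3, -4.2]
grip_width: 0.0134
```

```bash
python3 - <<'E'
from h import *
tip(.003); c=snap("side","s15"); blk(c["pixels"],180,130,290,230,2,3)
E
```

```text
t 57.6 p [0.4631 0.0414 0.2387] yaw -102.1 w 0.0134 f [-0.3  -0.26 -4.25] q6 1.66
tip [0.4633 0.0413 0.2357] z [ 0.039 -0.031 -0.999]
130 www.k.......kkkkkkkkkkkkk.................bbbbbb.wwwwww
133 .wwwkk...kkkkkkkkkkkkkkkk..................bbbbbb.wwwww
136 wwwwwkkkkkkkkkkkkkkkkkkkk..................booooooo..bb
139 w.www.kkkkkkkkkkkkkkkkkkk.................ooooooooooobb
142 w..ww.kkk.kkkkkkkkkkkkk.k.................oooooooooooob
145 kkkkkkkkkkkkkkkkkkkkkkkkk.................ooooooooooobb
148 kkkkkkkkkkk....kkkkk......................ooooooooooobb
151 ...............kkkkkbb....................oooooooooobb.
154 ...............kkkkkbb....................oooooooooob..
157 .......bbbooooobkkkkbob...................booooooooob..
160 oooooYYYY..YY.obbbbbbYo...................booooooooob..
163 Y.YYY..YYYYYYYobbbbboYYb..................booooooooo...
166 ..Y..YYYYYYYYYYYYYoooY.o...........w........w..wwwwwwww
169 Y.YY..YY.YYY..YYYYYYYY.Yb..........wwwwwwwwwwwwwwwwwwww
172 YY..YYYYYY.YY.YYYYYY.YYYo..........wwwwwwwwwwwwwwwwwwww
175 YYYYYYYYY.YYYYYYYYYY.Y.Yo..........wwwwwwwwwwwww.YYYYYY
178 oY
[... 373 characters left out ...]
YYYYYYooooYo............................
199 ...oYYoooooYYYYYYYYYoooooYb............................
202 ...YYYYYYYYYYYYYYYYYoooooYo............................
205 ...YYYYYYYYYYYYYYYYYYYooYYY............................
208 kk.YYYYYYYYYYYYYYYYYYYYYYYY........................bbbo
211 kk.YYYYYYYYYYYYYYYYYYYYYYYY.............bboooooooooooYY
214 kk.YYYYYYYYYYYYYYYYYYYYYYYo..bboooooooooooYYYYYYYYYYYYY
217 kkkk..bbbbbooYYYYYYYYYYYYYooooYYYYYYYYYYYYYYYYYYYYYoooo
220 kkkkkkkk.....bbb.....bbboYYYYYYYYYYYYYYYYYYYoooooooooYY
223 kkkkkkk.................boYoooYooooooooooooooYYYYYYYYYY
226 .........................oYYYYYYoooooYYYYYYYYYYYYYYYYYY
229 .........................oooooooooooooooYYYYYYYYYYYYYYY
```

{"api": "carry_out", "payload": {
  "steps": [
    [[0,1,0],0,0.95],
    [[0,2,0],0.8,0.95],
    [[0.2,3,0],0.8,0.95],
    [[0.3,3,0],0.8,0.95],
    [[0.3,3,0],0.8,0.95],
    [[0.3,3,0],0.8,0.95],
    [[0.3,3,0],0.8,0.95],
    [[0.3,3,0],0.8,0.95],
    [[0.3,2,0],0,0.95],
    [[0,1,0],0,0.95]
  ]
}}

```text
time: 58.65
position: [0.489, 0.2965, 0.2377]
tool_rot: [-0.665, 0.746, -0.024, 0.01]
ft_force: [0.7, -0.6, -4.3]
grip_width: 0.0136
```

```bash
python3 -c "
from h import *
tip(.003)"
```

```text
t 58.65 p [0.489  0.2965 0.2377] yaw -96.56 w 0.0136 f [ 0.7  -0.56 -4.26] q6 2.07
tip [0.4891 0.2964 0.2347] z [ 0.047 -0.022 -0.999]
```

{"api": "carry_out", "payload": {
  "steps": [
    [[-0.2,1,0],0,0.95],
    [[-0.2,1.2,-1],0,0.95],
    [[0,0.3,-1.5],0,0.95],
    [[0,0,-1.5],0,0.95],
    [[0,0,-1.5],0,0.95],
    [[0,0,-1.5],0,0.95],
    [[0,0,-1],0,0.95],
    [[0,0,0],0,0.95],
    [[0,0,0],0,0.95]
  ]
}}

```text
time: 59.55
position: [0.4818, 0.3238, 0.1503]
tool_rot: [-0.664, 0.747, -0.023, 0.008]
ft_force: [0.5, -0.9, -3.8]
grip_width: 0.0136
```

```bash
python3 -c "
from h import *
tip(.003)"
```

```text
t 59.55 p [0.4818 0.3238 0.1503] yaw -96.71 w 0.0136 f [ 0.46 -0.85 -3.81] q6 2.14
tip [0.482  0.3238 0.1473] z [ 0.042 -0.024 -0.999]
```

{"api": "carry_out", "payload": {
  "steps": [
    [[0,0,-0.8],0,0.95],
    [[0,0,-0.6],0,0.95],
    [[0,0,0],0,0.95],
    [[0,0,0],0,0.95]
  ]
}}

```text
time: 59.95
position: [0.4832, 0.3235, 0.1386]
tool_rot: [-0.664, 0.747, -0.024, 0.009]
ft_force: [-0.0, 0.7, -4.1]
grip_width: 0.0137
```

```bash
python3 -c "
from h import *
tip(.003)"
```

```text
t 59.95 p [0.4832 0.3235 0.1386] yaw -96.73 w 0.0137 f [-0.04  0.68 -4.05] q6 2.14
tip [0.4834 0.3234 0.1356] z [ 0.046 -0.024 -0.999]
```

{"api": "carry_out", "payload": {
  "steps": [
    [[0,0,-0.3],0,0.95],
    [[0,0,0],0,0.95],
    [[0,0,0],0,0.95]
  ]
}}

```text
time: 60.25
position: [0.4837, 0.3229, 0.1385]
tool_rot: [-0.664, 0.747, -0.025, 0.01]
ft_force: [0.4, 0.5, -5.0]
grip_width: 0.0134
```

```bash
python3 -c "
from h import *
tip(.003)"
```

```text
t 60.25 p [0.4837 0.3229 0.1385] yaw -96.7 w 0.0134 f [ 0.42  0.54 -5.04] q6 2.14
tip [0.4838 0.3229 0.1355] z [ 0.048 -0.025 -0.999]
```

Still airborne, with the weight on the wrist. I'll keep lowering.

{"api": "carry_out", "payload": {
  "steps": [
    [[0,0,-0.5],0,0.95],
    [[0,0,-0.3],0,0.95],
    [[0,0,0],0,0.95]
  ]
}}

```text
time: 60.55
position: [0.4838, 0.3221, 0.1382]
tool_rot: [-0.665, 0.746, -0.027, 0.01]
ft_force: [-0.1, 0.8, -5.1]
grip_width: 0.0133
```

```bash
python3 -c "
from h import *
tip(.003)"
```

```text
t 60.55 p [0.4838 0.3221 0.1382] yaw -96.65 w 0.0133 f [-0.09  0.78 -5.06] q6 2.14
tip [0.4839 0.322  0.1352] z [ 0.051 -0.027 -0.998]
```

{"api": "carry_out", "payload": {
  "steps": [
    [[0,0,-0.3],0,0.95],
    [[0,0,0],0,0.95]
  ]
}}

```text
time: 60.75
position: [0.4841, 0.3225, 0.1373]
tool_rot: [-0.665, 0.746, -0.027, 0.011]
ft_force: [0.2, -0.9, -2.7]
grip_width: 0.0136
```

```bash
python3 -c "
from h import *
tip(.003)"
```

```text
t 60.75 p [0.4841 0.3225 0.1373] yaw -96.64 w 0.0136 f [ 0.24 -0.91 -2.67] q6 2.14
tip [0.4842 0.3224 0.1343] z [ 0.052 -0.026 -0.998]
```

{"api": "carry_out", "payload": {
  "steps": [
    [[0,0,-0.5],0,0.95],
    [[0,0,-0.3],0,0.95],
    [[0,0,0],0,0.95]
  ]
}}

```text
time: 61.05
position: [0.4843, 0.3226, 0.1373]
tool_rot: [-0.665, 0.746, -0.029, 0.012]
ft_force: [-0.7, -0.4, -4.2]
grip_width: 0.014
```

```bash
python3 - <<'E'
from h import *
tip(.003); c=snap("side","s16"); blk(c["pixels"],170,120,250,205,1,2)
P=lambda *q:np.round(px(c,q)).tolist()
a=np.radians(83.3);y=np.array([np.cos(a),np.sin(a)]);x=np.array([y[1],-y[0]]);ce=np.array([.4845,.3225])
print("on mat: bottom near R,L; rim near R,L; rim far R,L; strap top near",[P(*(ce+q[0]*x+q[1]*y),q[2]) for q in((.055,-.07,.004),(-.055,-.07,.004),(.055,-.07,.026),(-.055,-.07,.026),(.055,.07,.026),(-.055,.07,.026),(0,-.0745,.11))])
E
```

```text
t 61.05 p [0.4843 0.3226 0.1373] yaw -96.58 w 0.014 f [-0.66 -0.41 -4.2 ] q6 2.14
tip [0.4845 0.3225 0.1343] z [ 0.056 -0.027 -0.998]
120 wwwww.wwwwww.kkkkkkkkkkkkkkkkkkkkkkkkkkkkkkk....................................
122 wwwwwwwwwwwww.kkkkkkkkkkkkkkkkkkkkkkkkkk..k.....................................
124 wwwwwwwwwwwwww.kkk..kkkkkkkkkkkkkkkkkkkkkkk.....................................
126 .wwwwwwwwwwwww.kkkkkkkkkkkkkkkkkkkkkk...........................................
128 wwwwwwww.wwwwww.kkkkkkk...kkkkkkk...............................................
130 wwwwwwwwwwwwwwww.kk.....bbbkkkkkkk..............................................
132 ww.wwwwww.wwwwwww.kk....ooobkkkkkkbbb...........................................
134 wwwwwwwwwwwwwwwwww.kk...boobkkkkkkbbb...........................................
136 www.wwwwwww.wwwwwwwkkk..bobbkkkkkkbbb...........................................
138 wwww.wwwwwwwwwwwwww.kkk.bobbbbbbbbbbb...........................................
140 wwwww.wwwwww.wwwwwww.kkkbobbbbbbbbbbb...........................................
142 wwwww..wwwww...wwww.kkkkbob
[... 2168 characters left out ...]
..........
194 ...........booYYYoooooooooooooobbbb.............................................
196 ............boobbbbb..................................................k.........
198 ................................................................................
200 ...............................................................................k
202 ................................................................................
204 ..................................................................k...........k.
on mat: bottom near R,L; rim near R,L; rim far R,L; strap top near [[223.0, 185.0], [187.0, 189.0], [223.0, 179.0], [186.0, 183.0], [217.0, 155.0], [183.0, 158.0], [203.0, 158.0]]
```

{"api": "carry_out", "payload": {
  "steps": [
    [[0,0,-0.6],0,0.95]
  ]
}}

```text
time: 61.2
position: [0.4845, 0.3227, 0.1349]
tool_rot: [-0.665, 0.746, -0.029, 0.012]
ft_force: [-14.2, -7.3, 46.2]
grip_width: 0.0138
```

```bash
python3 -c "
from h import *
tip(.003); o=robot.get_obs(); print(o['q'].round(3),o['joint_torque'].round(1),o['moment'].round(2))"
```

```text
t 61.2 p [0.4845 0.3227 0.1349] yaw -96.57 w 0.0138 f [-14.19  -7.35  46.19] q6 2.14
tip [0.4846 0.3226 0.1319] z [ 0.056 -0.027 -0.998]
[ 0.422  0.566  1.644 -0.062  0.893  2.144] [ -1.6 -15.1 -10.7   0.3  -4.3  -0. ] [-1.25  2.03 -0.13]
```

{"api": "carry_out", "payload": {
  "steps": [
    [[0,0,-0.6],0,0.95]
  ]
}}

```text
time: 61.3
position: [0.4845, 0.3227, 0.1346]
tool_rot: [-0.666, 0.746, -0.03, 0.012]
ft_force: [-15.1, -5.6, 51.1]
grip_width: 0.0143
```

```bash
python3 -c "
from h import *
tip(.003); o=robot.get_obs(); print(o['q'].round(3),o['joint_torque'].round(1),o['moment'].round(2))
c=snap('wrist','w17'); blk(c['pixels'],140,100,380,290,3,4)
P=lambda *q:np.round(px(c,q)).tolist()
a=np.radians(83.3);y=np.array([np.cos(a),np.sin(a)]);x=np.array([y[1],-y[0]]);ce=np.array([.4845,.3225])
print('rim outer far+x L,R, near -x R,L; strap top L,R +x edge; mat corners',[P(*(ce+q[0]*x+q[1]*y),q[2]) for q in((.055,.07,.026),(.055,-.07,.026),(-.055,-.07,.026),(-.055,.07,.026),(.009,.0745,.11),(.009,-.0745,.11))],[P(*m,.004) for m in((.5679,.4093),(.5516,.2201),(.3984,.2316),(.416,.4232))])
"
```

```text
t 61.3 p [0.4845 0.3227 0.1346] yaw -96.54 w 0.0143 f [-15.12  -5.64  51.07] q6 2.15
tip [0.4847 0.3226 0.1316] z [ 0.058 -0.028 -0.998]
[ 0.422  0.566  1.645 -0.063  0.89   2.145] [ -1.6 -14.7 -11.    0.3  -4.5  -0. ] [-1.3   2.22 -0.13]
100 ..........................................................k..k...k..kk..k...kkkk
104 ........................................................kk.k..k.k.kk.k.k..kkk...
108 ........................................................k..k..kk.k..kk..k.kkk.kk
112 ........................................................k.k.....k.........kk.kkk
116 ....................bbb..oob...ooooooo.oo......o.o...oooooooooooooooobo.k.kk.k..
120 ......................................................ooooo...obboooooo....k....
124 .............................................oo......ooboo...ooooooobob.k.kk....
128 ................................................o.....o......ooooooboobk........
132 .....................................ooooooooooooboooooobobooooooooooobk....k.k.
136 ....................................ooooooboooooobbooooooooooooooboooobkkkk.kkkk
140 .......
[... 2749 characters left out ...]
bbbbbbbbkkkkkkkY.kkkkkkkkkkkkkkkkkkkkkkkkkkk
272 kkkkkkkkkkkkkkkkkkkkkkkkkkYY.kkkkkkbbbbbbbbkkkkkkk.YYkkkkkkkkkkkkkkkkkkkkkkkkkkk
276 kkkkkkkkkkkkkkkkkkkkkkkkkkYY.kkkkkk.bbbbbbb.kkkkkk.YYkkkkkkkkkkkkkkkkkkkkkkkkkkk
280 kkkkkkkkkkkkkkkkkkkkkkkkkkY.........................Ykkkkkkkkkkkkkkkkkkkkkkkkkkk
284 kkkkkkkkkkkkkkkkkkkkkkkkk.Y.........................Ykkkkkkkkkkkkkkkkkkkkkkkkkkk
288 kkkkkkkkkkkkkkkkkkkkkkkkkbY.........................Y.kkkkkkkkkkkkkkkkkkkkkkkkkk
rim outer far+x L,R, near -x R,L; strap top L,R +x edge; mat corners [[179.0, 140.0], [332.0, 141.0], [325.0, 251.0], [186.0, 252.0], [149.0, 218.0], [365.0, 217.0]] [[156.0, 120.0], [352.0, 115.0], [346.0, 259.0], [171.0, 264.0]]
```

The tray is in fact touching: it is pitched about 0.1 rad in the grip, and its +x edge carries the load. I'll back off, shift +x so it settles centred, and lower to light contact.

{"api": "carry_out", "payload": {
  "steps": [
    [[0,0,0.5],0,0.95],
    [[0,0,0.5],0,0.95],
    [[0.5,0,0],0,0.95],
    [[0.5,0,0],0,0.95],
    [[0.2,0,0],0,0.95],
    [[0,0,0],0,0.95]
  ]
}}

```text
time: 61.95
position: [0.4971, 0.3225, 0.1403]
tool_rot: [-0.666, 0.746, -0.029, 0.011]
ft_force: [0.1, -0.7, -4.0]
grip_width: 0.0135
```

```bash
python3 -c "
from h import *
tip(.003)
c=snap('wrist','w18'); s=snap('side','s18')
im=cv2.cvtColor(c['pixels'],cv2.COLOR_RGB2HSV)
blk(c['pixels'],140,130,380,190,3,3)
blk(s['pixels'],170,142,250,200,1,2)
P=lambda *q:np.round(px(c,q)).tolist()
a=np.radians(83.3);y=np.array([np.cos(a),np.sin(a)]);x=np.array([y[1],-y[0]]);o=robot.get_obs()['position']
def rig(p,th,dz):  # tray local point, pivot at grip .132, pitch th (bottom to -x)
    X=p[0]*np.cos(th)+(p[2]-.132)*np.sin(th); Z=-p[0]*np.sin(th)+(p[2]-.132)*np.cos(th)
    return (*(o[:2]+X*x+p[1]*y), o[2]-.003+dz+Z)
for th in (0,.06,.12,.18):
  print(th,'wrist rim+x L,R',[P(*rig(q,th,0)) for q in((.055,.07,.022),(.055,-.07,.022))],'side bottom near R,L / rim far R,L',[np.round(px(s,rig(q,th,0))).tolist() for q in((.055,-.07,0),(-.055,-.07,0),(.055,.07,.022),(-.055,.07,.022))],'low edge z',round(rig((.055,0,0),th,0)[2],4))
"
```

```text
t 61.95 p [0.4971 0.3225 0.1403] yaw -96.55 w 0.0135 f [ 0.11 -0.74 -3.99] q6 2.13
tip [0.4972 0.3224 0.1373] z [ 0.054 -0.029 -0.998]
130 ........oooooo..o..oo................ooobooooooooboooooooooooooooooooo...k.....k
133 ......................................ooboooobooooooboooooooooobbooooo.k.k.kkkkk
136 ....................................ooobboooobbooooobooooboboooooooooo..k..k..k.
139 ....................................obbooooooobooooooooooboooooooooboo.k.k.k...k
142 .....................ooooooooooooooooooooooooooooooooooobobooooooobooo..........
145 ....................ooooooooooooboooooooooooooooobbooooooobooooooooo.o..........
148 ...................ooooooobooobobbooooooooooooooobbooooooooooooooboo............
151 ..................oooooooooooooooooooooooooooooooooooooooooooooooooo............
154 .................ooooobbooooooooooooooooooooooooooooooooooobbooooooo.o..........
157 .................ooooooooooooooooooooooooooooooooooooooooboooooooobo...........k
160 ..............YYYYYYYYYYYYYYYYYYYYYYYYYYYYYYYYYYYYYYYYYYYYYYYYYYoooo..........k.
163 ..............YYYYYYYYYYYY
[... 3186 characters left out ...]
.............
0 wrist rim+x L,R [[180.0, 140.0], [330.0, 141.0]] side bottom near R,L / rim far R,L [[227.0, 184.0], [191.0, 188.0], [221.0, 154.0], [187.0, 157.0]] low edge z 0.0055
0.06 wrist rim+x L,R [[181.0, 147.0], [329.0, 147.0]] side bottom near R,L / rim far R,L [[224.0, 185.0], [188.0, 187.0], [219.0, 155.0], [184.0, 156.0]] low edge z 0.0024
0.12 wrist rim+x L,R [[182.0, 154.0], [328.0, 154.0]] side bottom near R,L / rim far R,L [[222.0, 186.0], [185.0, 186.0], [217.0, 156.0], [182.0, 156.0]] low edge z -0.0001
0.18 wrist rim+x L,R [[183.0, 161.0], [327.0, 161.0]] side bottom near R,L / rim far R,L [[219.0, 187.0], [183.0, 185.0], [214.0, 157.0], [180.0, 155.0]] low edge z -0.0022
```

{"api": "carry_out", "payload": {
  "steps": [
    [[0.3,0,-0.25],0,0.95],
    [[0,0,0],0,0.95],
    [[0,0,0],0,0.95],
    [[0,0,0],0,0.95],
    [[0,0,0],0,0.95]
  ],
  "squeeze": 3
}}

```text
time: 62.55
position: [0.4987, 0.3222, 0.1375]
tool_rot: [-0.666, 0.746, -0.028, 0.009]
ft_force: [1.0, 0.3, -3.9]
grip_width: 0.014
```

```bash
cat > tr.py <<'E'
from h import *
tip(.003); c=snap('wrist','wx'); blk(c['pixels'],140,130,380,176,6,3)
E
python3 tr.py
```

```text
t 62.55 p [0.4987 0.3222 0.1375] yaw -96.53 w 0.014 f [ 0.98  0.34 -3.88] q6 2.13
tip [0.4988 0.3221 0.1345] z [ 0.051 -0.03  -0.998]
130 ...............bbbbbbbobooooooooooobkkkk
133 .........oboooooooooboooboooooooooobkk.k
136 ........ooooooobooooboboooboooooboobkkkk
139 .......oYYYYYYYYYYYYYYYYYYYYYYYYoob.kkkk
142 .......YYYYYYYYYYYYYYYYYYYYYYYYYobo.kkkk
145 .......YYYYYYYYYYYYYbbYYYYYYYYYYooo.kk.k
148 .......YYYYYYYYYYYYYoobYYYYYYYYYooo....k
151 .......YYYYYYYYYYYYboobYYYYYYYYYo......k
154 .......YYYYYYYYYYYYbobbbYYYYYYYYo.....kk
157 .......YYYYYYYYYYYYboobbYYYYYYYYo.....k.
160 .......YYYYYYYYYYYYbooobYYYYYYYYo...kk..
163 .......YYYYYYYYYYYYbbobbYYYYYYYYb...kk..
166 .......YYYYYYYYYYYYbbbboYYYYYYYYo...kk..
169 .......YYYYYYYYYYYYYbbbYYYYYYYYYb.o.k...
172 .......YYYYYYYYYYYYYbbbYYYYYYYYYb.bk....
175 .......YYYYYYYYYYYYYYYYYYYYYYYYYoob.....
```

The tray has pivoted level and still hangs. I'll firm up the grip, centre it in x, then set it down.

{"api": "carry_out", "payload": {
  "steps": [
    [[0,0,0],0,0.95],
    [[-0.5,0,0],0,0.95],
    [[-0.6,0,0],0,0.95],
    [[-0.3,0,0],0,0.95],
    [[0,0,0],0,0.95],
    [[0,0,-0.3],0,0.95],
    [[0,0,0],0,0.95]
  ],
  "squeeze": 12
}}

```text
time: 63.3
position: [0.4857, 0.3232, 0.1372]
tool_rot: [-0.666, 0.746, -0.03, 0.013]
ft_force: [1.5, -1.5, -2.2]
grip_width: 0.0136
```

```bash
python3 tr.py
```

```text
t 63.3 p [0.4857 0.3232 0.1372] yaw -96.51 w 0.0136 f [ 1.47 -1.47 -2.21] q6 2.14
tip [0.4859 0.3231 0.1342] z [ 0.058 -0.027 -0.998]
130 ....o....oooooooooooooooboobobooooobkkkk
133 .........boooboobooooooooboobbooooobkkkk
136 .........oooobobboooobooobooooooooobk.kk
139 .......oYYYoYYoYoooooooooooYooooobobkkkk
142 .......YYYYYYYYYYYYYYYYYYYYYYYYYooo.kkkk
145 .......YYYYYYYYYYYYYYYYYYYYYYYYYooo...kk
148 .......YYYYYYYYYYYYYbobYYYYYYYYYobo....k
151 .......YYYYYYYYYYYYboooYYYYYYYYYbo.....k
154 .......YYYYYYYYYYYYbobbbYYYYYYYYo.....kk
157 .......YYYYYYYYYYYYbbobbYYYYYYYYb....kk.
160 .......YYYYYYYYYYYYbboobYYYYYYYYb....k..
163 .......YYYYYYYYYYYYbbobbYYYYYYYYo...kkk.
166 .......YYYYYYYYYYYYobbbbYYYYYYYYo...kk..
169 .......YYYYYYYYYYYYYbbbYYYYYYYYYo.o.k...
172 .......YYYYYYYYYYYYYbbbYYYYYYYYYo.bk....
175 .......YYYYYYYYYYYYYYoYYYYYYYYYYooo.....
```

{"api": "carry_out", "payload": {
  "steps": [
    [[0,0,-0.4],0,0.95],
    [[0,0,0],0,0.95]
  ]
}}

```text
time: 63.55
position: [0.4865, 0.3231, 0.1354]
tool_rot: [-0.666, 0.745, -0.03, 0.013]
ft_force: [-0.6, -0.3, -5.2]
grip_width: 0.0137
```

```bash
python3 tr.py | head -2
```

```text
t 63.55 p [0.4865 0.3231 0.1354] yaw -96.49 w 0.0137 f [-0.55 -0.34 -5.22] q6 2.14
tip [0.4867 0.323  0.1324] z [ 0.06  -0.027 -0.998]
```

{"api": "carry_out", "payload": {
  "steps": [
    [[0,0,-0.5],0,0.95],
    [[0,0,-0.2],0,0.95]
  ]
}}

```text
time: 63.8
position: [0.4872, 0.323, 0.1316]
tool_rot: [-0.666, 0.745, -0.031, 0.014]
ft_force: [-4.0, -1.4, 11.2]
grip_width: 0.0137
```

```bash
python3 tr.py | head -2
```

```text
t 63.8 p [0.4872 0.323  0.1316] yaw -96.47 w 0.0137 f [-4.01 -1.44 11.21] q6 2.15
tip [0.4874 0.3229 0.1286] z [ 0.063 -0.028 -0.998]
```

{"api": "carry_out", "payload": {
  "steps": [
    [[0,0,-0.4],0,0.95],
    [[0,0,-0.2],0,0.95]
  ]
}}

```text
time: 64.05
position: [0.488, 0.3229, 0.1298]
tool_rot: [-0.666, 0.745, -0.032, 0.015]
ft_force: [-2.8, -2.1, 9.3]
grip_width: 0.0136
```

```bash
python3 tr.py | head -2
```

```text
t 64.05 p [0.488  0.3229 0.1298] yaw -96.46 w 0.0136 f [-2.79 -2.1   9.27] q6 2.15
tip [0.4882 0.3228 0.1268] z [ 0.066 -0.028 -0.997]
```

On the mat (+10 N contact). Now loosen, open and rise.

{"api": "carry_out", "payload": {
  "steps": [
    [[0,0,0.1],0,0.95],
    [[0,0,0],0,0.8],
    [[0,0,0],0,0.5],
    [[0,0,0],0,0.2],
    [[0,0,0],0,0],
    [[0,0,0],0,0],
    [[0,0,0],0,0],
    [[0,0,0],0,0],
    [[0,0,0],0,0],
    [[0,0,0],0,0]
  ],
  "squeeze": 3
}}

```text
time: 65.1
position: [0.4885, 0.3233, 0.13]
tool_rot: [-0.666, 0.745, -0.032, 0.016]
ft_force: [-0.1, -1.0, 0.2]
grip_width: 0.0733
```

{"api": "carry_out", "payload": {
  "steps": [
    [[0,0,0],0,0],
    [[0,0,0],0,0],
    [[0,0,0.5],0,0],
    [[0,0,1.5],0,0],
    [[0,0,2.5],0,0],
    [[0,0,3],0,0],
    [[0,0,3],0,0],
    [[0,0,2],0,0],
    [[0,-2,0],0,0],
    [[0,-4,0],0,0]
  ]
}}

```text
time: 66.1
position: [0.488, 0.2655, 0.2624]
tool_rot: [-0.668, 0.743, -0.032, 0.018]
ft_force: [1.2, 0.3, 0.2]
grip_width: 0.0868
```

{"api": "carry_out", "payload": {
  "steps": [
    [[0,-4,0],0,0],
    [[0,-4,0],0,0],
    [[-0.5,-4,0],0,0],
    [[-0.5,-4,0],0,0],
    [[-0.5,-4,0],0,0],
    [[-0.5,-4,0],0,0],
    [[0,-4,0],0,0],
    [[0,-4,0],0,0],
    [[0,-2,0],0,0],
    [[0,0,0],0,0]
  ]
}}

```text
time: 67.1
position: [0.4668, -0.0904, 0.2692]
tool_rot: [-0.668, 0.743, -0.038, 0.022]
ft_force: [-0.1, 1.0, -0.5]
grip_width: 0.0871
```

```bash
python3 - <<'E'
from h import *
st(); c=snap("top","t9"); t0=load("t0"); t2=load("t2")
blk(c["pixels"],95,185,190,255,1,1)
def fit(c,n):
    g=cv2.cvtColor(c["pixels"],cv2.COLOR_RGB2HSV)
    P=lambda q:px(c,q)
    print(n)
for n,cc in (("t2",t2),):
    print("t2 ref"); blk(cc["pixels"],95,185,190,255,1,1)
E
```

```text
t 67.1 p [ 0.4668 -0.0904  0.2692] yaw -96.18 w 0.0871 f [-0.06  0.97 -0.51] q6 1.24
185 ...............................................................................................
186 ...............................................................................................
187 ...............................................................................................
188 ...............................................................................................
189 ...............................................................................................
190 ...............................................................................................
191 ...............................................................................................
192 ...............................................................................................
193 ..................ooooobbbbbb..................................................................
194 .................booooooooooooooooobbbbb.......................................................
195 ...........
[... 12291 characters left out ...]

248 ................................................o...ooooooooooooooooooooooooo..................
249 .............................................................oooooooooooooooo..................
250 ........................................................................oooo...................
251 ...............................................................................................
252 ...............................................................................................
253 ...............................................................................................
254 ...............................................................................................
```

The tray matches its earlier pose to about a pixel, and both busts are upright in it. Last checks: tongs, hook and bystanders against the first images.

```bash
python3 - <<'E'
from h import *
t0,t9=load("t0"),load("t9"); s=snap("side","s19"); s0=load("s0")
def cmp(a,b,bx,n):
    x0,y0,x1,y1=bx; A=cv2.cvtColor(a["pixels"][y0:y1,x0:x1],cv2.COLOR_RGB2GRAY).astype(np.float32);B=cv2.cvtColor(b["pixels"][y0:y1,x0:x1],cv2.COLOR_RGB2GRAY).astype(np.float32)
    r=cv2.matchTemplate(B,A[5:-5,5:-5],cv2.TM_CCOEFF_NORMED);_,v,_,l=cv2.minMaxLoc(r);print(n,"corr",round(v,3),"shift px",l[0]-5,l[1]-5)
for n,bx in {"tongs":(350,195,415,248),"hook bar":(222,135,260,205),"paperweight":(278,138,318,175),"book":(305,108,370,162),"ink":(168,132,200,168),"cup":(118,118,165,165),"mouse":(183,236,222,286),"stapler":(262,246,322,276)}.items(): cmp(t0,t9,bx,n)
cmp(s0,s,(255,300,305,380),"tongs side");cmp(s0,s,(240,155,315,185),"hook side")
E
```

```text
tongs corr 0.551 shift px 1 1
hook bar corr 1.0 shift px 0 0
paperweight corr 1.0 shift px 0 0
book corr 0.999 shift px 0 0
ink corr 1.0 shift px 0 0
cup corr 0.999 shift px 0 0
mouse corr 0.999 shift px 0 0
stapler corr 0.296 shift px 5 -5
tongs side corr 0.729 shift px -1 1
hook side corr 0.99 shift px 0 0
```

```bash
python3 - <<'E'
from h import *
for f in("t0","t9"):
    c=load(f); print(f); blk(c["pixels"],350,200,415,246,1,2)
c=load("t9"); print("stapler t9"); blk(c["pixels"],255,215,335,285,2,3)
s=load("s19"); print("side"); blk(s["pixels"],225,270,310,384,2,4)
E
```

```text
t0
200 ................................................................b
202 .................................................................
204 .................................................................
206 ...........bbobbb................................................
208 ...........ooooooooobbb..........................................
210 ..........booooooooobbbbbbbbbbb..................................
212 ..........boooooooooooooooobbbbbbbbbbbb..........................
214 .........boooooooooooooooobbbbbboobbbbbbbbbb.....................
216 .........oooooooooooo.............obbbbbbbbbb....................
218 ........booooooooooo.wwwwwwwwwwwww..bbbbbbbbbb...................
220 ........boooooooooo.wwwwwwwwwwwwwwwwwwww.........................
222 .......boooobbboooob..............wwwwwwwww.......ww.............
224 .......bbbbbbbbbbbbbbbbbbbbbbbbbb.................ww.............
226 .......bbbbbbbbbbbbbbbbbbbbbbbbbb................www.............
228 ......bbobbbbbbbboobbbbbbbbbbbbbbbbbbbbbbbbb.....................
230 .........bbbbbbbbbooobobbbbbbbbbbbbbbbbbbbb
[... 3913 characters left out ...]
k.kk.k.k.k.wwww..k..........
330 kkk..kkkk...kkk.k.k...k...w......k.kk......
334 kk.kkkkkkkkkk.kkk.kk.kkkk.w......kk.kk..k..
338 k.k..kkk.k.k.kkkkk..kkbbo.wwwwwwb..kkk....k
342 kkk..k.k.kkk..kkkkkkkkbbo.wwwwwwbb.k.k.k..k
346 k.kk.kkkkk.kkkkkkkbbbbbbo.wwwwwwboobkkk...k
350 ....kkk.kkkk..kkk.boooobbwwwwww.boob.kkkkkk
354 ........kkkkkkkk.kboooobbwwwwww.booobk.kkkk
358 ...........k.kkk.kbooooooo.wwwwbbboob.kkk.k
362 ..............kkkkbooooooo.wwwwbbboob.kkkkk
366 ...................boooooo.wwwwbbooob.kkkkk
370 ...................oooooooooooooooooobkkkkk
374 ...................oooooooooooooooooobkkkkk
378 ...................oooooooooooooooooob.kkkk
382 ...................oooooooooooooooooob.kkkk
```

The tongs stand as at the start; the low correlation came from arm shadow. In this view the stapler is only hidden behind the arm. Handing in.

```bash
python3 -c "
from h import *
st(); print(robot.hand_in())"
```

```text
t 67.2 p [ 0.4664 -0.088   0.2689] yaw -96.04 w 0.0868 f [ 0.03  0.63 -0.58] q6 1.24
the job is handed in; nothing more can be done
None
```

The job is handed in. Both bronze miniatures went into the tray with the tongs; the grey and red ones were left alone. The tongs went back in their stand. The loaded tray hung released on the hook for about 15 s, and it is now back on its mat.

**Last checks**
- **Tray:** in the top view it sits within about 1–2 pixels of its pose before hanging, with both miniatures standing in it.
- **Tongs:** upright in the well. The image match was low (0.55 from the top, 0.73 from the side); I put that down to arm shadow, because the jaw positions agree.
- **Hook:** back up, matching its starting picture (correlation 0.99–1.0).
- **Other things:** book, ink bottle, pen cup, mouse and paperweight are unmoved. The arm hid the stapler in the last view, so it is unchecked; no move went near it.

**What went wrong or stays uncertain**
- **Rocking on the hook:** the tray kept rocking by just under 1 mm, about 9 mm/s by my estimate against the 20 mm/s limit. It had not died down, and one of my tracked points turned out not to be on the tray, so that speed is approximate.
- **Missed grasp:** my first try at taking the tray down closed just above its grip, and the second held.
- **Set-down:** the tray was pitched roughly 0.1–0.15 rad in the grip, and pressing it down gave about 51 N at the wrist (limit 120 N). I backed off, let it level and set it down again.

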